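# Couple the flask shaker's drive rod: washer and R-clip

### The job

The drive rod of the flask shaker already sits on the tray's upright pin; secure it there. Slip the brass spacer washer over the pin so that it lies flat on the rod's eye, then push the R-clip home from the drive side, its straight leg through the pin's cross hole and its curved leg snapped round the pin, so that the clip lies along the rod. The tray floats, so push by feel, never harder than about 15 N, and leave the spanner, the bottle and the beaker where they are.

Things in the scene. Friction and masses are not known exactly. Their poses are not given: they have to be found in the camera images.
- pin_hole (a point): Centre of the 7 mm cross hole in the upright 18 mm steel pin, 71.5 mm above the bench, pin top 11.5 mm above it. x along hole and rod, from drive housing to tray, z up. Moves with the tray, which floats freely some 60 mm along x between hidden stops, drag 3 N. The pin stands in the drive rod's round eye (40 mm), flat top 11.5 mm below the hole, as the rod's. Drive housing some 120 to 180 mm back, 105 mm tall.
- washer_centre (a point): Centre, half-way up, of the loose brass spacer washer lying on the bench: 36 mm outside, 21 mm bore, 6 mm thick. Flat on the rod's eye its centre is 8.5 mm below pin_hole.
- clip_bow (a point): Grip point of the R-clip, a loose steel hairpin of 5 mm wire lying flat, 98 mm long: middle of its bow, half-way up (2.5 mm). x points along the straight leg to its tip, z up. Here the sides are straight and stiff for 20 mm along x (x -10 to +10 mm), 25 mm apart outside; bow's round end at x -22.5 mm.
- clip_seat (a point): Point on the axis of the clip's straight leg that lies at pin_hole when home; axes as clip_bow, at x +46, y -10 mm from it. Straight leg's tip at x +29. The sprung curved leg lies on its +y side: mouth flared at x +21, narrowest at x +12, then curved round the pin. Pushed, it first carries the tray to its stop, then opens at 4 to 10 N, eases after the snap and stiffens steeply at home.
- spanner_mid (a point): Spanner, 160 mm long, lying on the bench: its middle. Not to be moved.
- reagent_mid (a point): Brown glass bottle, 60 mm across, 130 mm tall: its centre. Not to be moved.
- beaker_mid (a point): Glass beaker, 70 mm across, 85 mm tall: its centre. Not to be moved.

How it is judged:
By the outcome, as a careful person would: the job done as asked, in the order asked, and still so for the second after the job is handed in, with the robot touching nothing.
It also fails if it takes over 72 s, if anything falls off the work surface, if the arm or the gripper's body presses on something with over 40 N, if the wrist force passes 120 N, or if a joint passes its speed limit or range.

### The arm

A 7-joint arm with a two-finger parallel gripper is mounted at the origin on the work surface. World frame = base frame: x ahead of the robot, y to its left, z up, the work surface at z = 0. Lengths are in mm, angles in rad, forces in N, time in s.
With the tool pointing down it reaches from about 400 to 850 mm from the base axis. Payload 10.4 kg.
Tool frame: the origin (TCP) lies at the centre of the arm's flange, where the gripper is bolted on; the fingertips stand 173 mm ahead of it and the grasp point (between the pads) lies 155 mm ahead of it; z points along the fingers, y is the direction in which the jaws open and shut (so a half turn about z gives the same grasp; the last joint's range is limited). The gripper opens to 85 mm and grips with 20 to 120 N. Pads are 22 mm wide; open, the fingers measure 114 mm over their backs; the gripper's body (76 mm by 85 mm) begins 54 mm behind the grasp point. The pads swing forward as they close: fully open they stand 13 mm farther back than shut.
Start: joints at [-1.145, 0.332, -0.065, 1.46, 0.022, 1.35, -0.088], TCP at [271.165, 563.118, 404.738] pointing down, gripper open.
Joint ranges: [-2.6, 2.6], [-0.5, 2.12], [-1.47, 1.34], [0.16, 2.42], [-1.27, 4.41], [0.06, 2.06], [-2.6, 2.6]. Speed limits (rad/s): [2.22, 2.22, 2.79, 2.79, 3.14, 3.14, 3.14].

### API

Orientations are given as [roll, pitch, yaw] about the fixed x, y, z axes, in that order (R = Rz(yaw) Ry(pitch) Rx(roll)).
In Python, from workcell import * gives the robot as it stands.
- The arm moves only by the tool carry_out, never from a script. Its argument "motion" is a list of rows, each a list of 3 entries, a list of its own where there are three numbers: the shift along the world's x, y, z in mm, then the turn, a rotation vector about the world's x, y, z in degrees, then the opening in per cent of the stroke, from 0 (shut) to 100 (fully open). A call has 1 to 10 rows; each row shifts and turns the pose as measured when the row begins; what a row does not reach is not made up. A row lasts 1/10 s, in which the tool goes at most 50 mm and 8.59 degrees, less where a joint would pass 70% of its speed; a pose out of reach is approached as far as the arm can. A call with a gripper value outside its range is refused whole. The fingers move at their own pace and stop on an object; "force" is the grip in N (left out, the last holds). Time passes only in rows, so rows that do not move let the fingers close. It gives the time, the measured TCP pose, the force and the opening at its end, in the units of the state.
- get_state(): the state, without advancing time (a new reading comes with each control period).
- get_image(name): name is "scene" or "top"; returns a dict with "pixels" (384x512x3 uint8, blue, green, red), "K" (3x3 intrinsics, pixels), "k1" (the pictures are not rectified: a ray, as slopes to the right and down, at radius r is drawn at 1 + k1 r^2 times it, then the intrinsics apply), "xyz" and "attitude" of the camera in the world. Camera axes: x right, y up, looking along -z (the intrinsics and any distortion apply to the point x, -y, -z); pixel columns grow to the right and rows downward; lengths in mm; the calibration is good to about 2 mm. A picture is of the moment at which its call begins. There is no depth.
- hand_in(): hands the job in, once; it reports no verdict.
The state is a dict: "time_s": time; "joint_positions": joint angles; "joint_vel": joint speeds; "joint_torque": joint torques, N m; "eef_pos": TCP position; "tcp_rot": TCP orientation; "ft_force": force on the tool from outside, world axes, zero at the start; "wrist_torque": the same for the moment, N m; "finger_gap": opening from 0.0 (shut) to 1.0 (fully open).
Only numpy, scipy, OpenCV 4.12 (cv2) and the standard library are available. Lean on these libraries where they do the work, as an engineer would, in place of code of your own. Each camera call takes 0.05 s, during which the arm holds its last target.

## Working session

There is one attempt and no reset: what is moved stays moved. The work goes in short steps, Python scripts to look and compute and a tool call to move; the robot and the scene stay as the last step left them, time stands still between calls to the robot, and variables do not carry over. Pictures are saved under pics/ and viewed, and the job is handed in when it is done.

Besides the shell and the picture viewer there is one more tool, called after "Call:" in YAML: its name, and indented under it one key for each argument. carry_out: Moves the arm, as the interface text tells. Its arguments: {"type":"object","properties":{"motion":{"type":"array"},"force":{"type":"number"}},"required":["motion"]}

```bash
mkdir -p pics; ls; python3 - <<'E'
from workcell import *
import cv2
print(get_state())
for n in("scene","top"):
    d=get_image(n); cv2.imwrite(f"pics/{n}0.png",d["pixels"]); print(n,d["K"],d["k1"],d["xyz"],d["attitude"])
E
```

```text
pics
{'time_s': 0.0, 'joint_positions': array([-1.1445703 ,  0.33290959, -0.0647144 ,  1.4609602 ,  0.02159304,
        1.34987403, -0.08851642]), 'joint_vel': array([ 0.0001659 , -0.00135916,  0.0011005 , -0.00033692, -0.00074939,
       -0.00107537, -0.00063538]), 'joint_torque': array([ 2.94769666e-05, -6.25446439e+01,  4.89111221e-02, -3.91605020e+01,
        1.61505968e-02,  9.96323128e-03, -3.48162553e-05]), 'eef_pos': array([271.12466766, 562.99228262, 403.8832014 ]), 'tcp_rot': array([-3.14013780e+00,  5.49744616e-05,  2.69278372e+00]), 'ft_force': array([-0.3416734 , -0.64176888, -0.787677  ]), 'wrist_torque': array([-0.00434507,  0.02168228,  0.02305432]), 'finger_gap': 0.9996564572944133}
scene [[360.95370426   0.         252.9817883 ]
 [  0.         360.95370426 198.70552698]
 [  0.           0.           1.        ]] -0.015492634354854148 [1262.09269384 -151.53872295  606.65160875] [ 0.94967365 -0.002439    1.36214771]
top [[380.91777752   0.         255.18035255]
 [  0.         380.91777752 194.66410324]
 [  0.           0.           1.        ]] 0.04123945142369004 [ 534.60827279   -7.80811575 1056.96590349] [ 0.0372272   0.02927358 -1.55146195]
```

View pics/scene0.png

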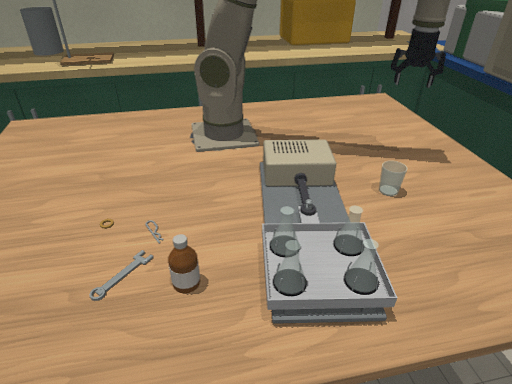

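View pics/top0.png

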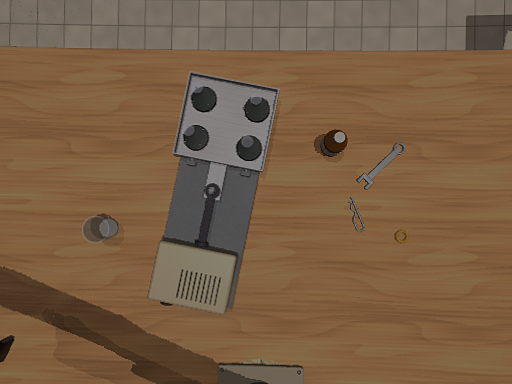

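The scene view shows the housing, rod and tray in the middle, with the washer near (106,224), the clip near (154,231), and the bottle and spanner beside them. In the top view the washer is at (401,236), the clip at (356,214) and the pin at about (212,190). Next I zoom in.

```bash
cat > h.py <<'E'
from workcell import *
import numpy as np, cv2
from scipy.spatial.transform import Rotation as Ro
def rays(d,uv):
    uv=np.atleast_2d(np.asarray(uv,float)); K=np.asarray(d["K"])
    s=(uv-K[:2,2])/[K[0,0],K[1,1]]; u=s.copy()
    for _ in range(20): u=s/(1+d["k1"]*(u**2).sum(1,keepdims=True))
    R=Ro.from_euler('xyz',d["attitude"]).as_matrix()
    return np.c_[u[:,0],-u[:,1],-np.ones(len(u))]@R.T
def onz(d,uv,z):
    r=rays(d,uv); c=np.asarray(d["xyz"]); return c+r*((z-c[2])/r[:,2])[:,None]
def proj(d,P):
    P=np.atleast_2d(P)-np.asarray(d["xyz"]); R=Ro.from_euler('xyz',d["attitude"]).as_matrix()
    q=P@R; u=np.c_[q[:,0],-q[:,1]]/(-q[:,2:]); u=u*(1+d["k1"]*(u**2).sum(1,keepdims=True))
    K=np.asarray(d["K"]); return u*[K[0,0],K[1,1]]+K[:2,2]
def tri(d1,uv1,d2,uv2):
    a=rays(d1,uv1)[0];b=rays(d2,uv2)[0];A=np.asarray(d1["xyz"]);B=np.asarray(d2["xyz"])
    t=np.linalg.lstsq(np.c_[a,-b],B-A,rcond=None)[0]
    p,q=A+t[0]*a,B+t[1]*b; return (p+q)/2,np.linalg.norm(p-q)
def crop(px,u0,v0,w,h,s,name):
    c=cv2.resize(px[v0:v0+h,u0:u0+w],None,fx=s,fy=s,interpolation=cv2.INTER_CUBIC); cv2.imwrite(name,c)
E
python3 - <<'E'
from h import *
import pickle
t=get_image("top"); s=get_image("scene"); pickle.dump((t,s),open("im0.pkl","wb"))
crop(t["pixels"],330,180,90,70,8,"pics/t_clip.png")
crop(t["pixels"],170,140,90,75,8,"pics/t_pin.png")
crop(s["pixels"],85,205,100,70,8,"pics/s_clip.png")
crop(s["pixels"],260,160,100,70,8,"pics/s_pin.png")
E
```

```text
(no output)
```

View pics/t_clip.png

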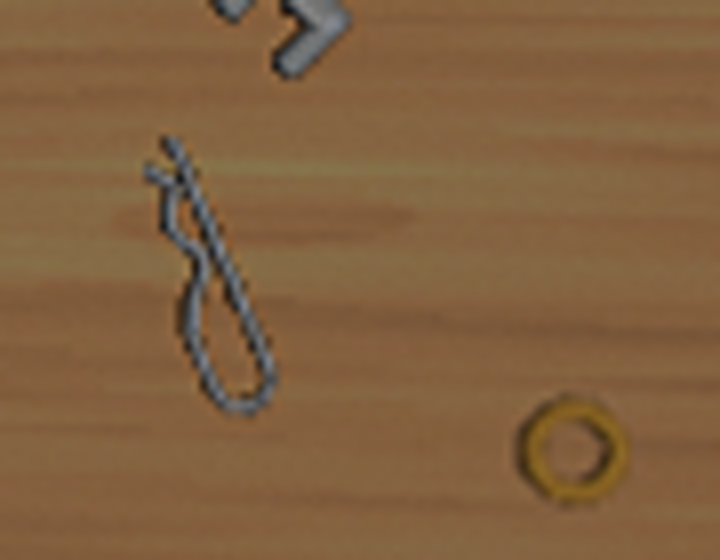

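View pics/t_pin.png

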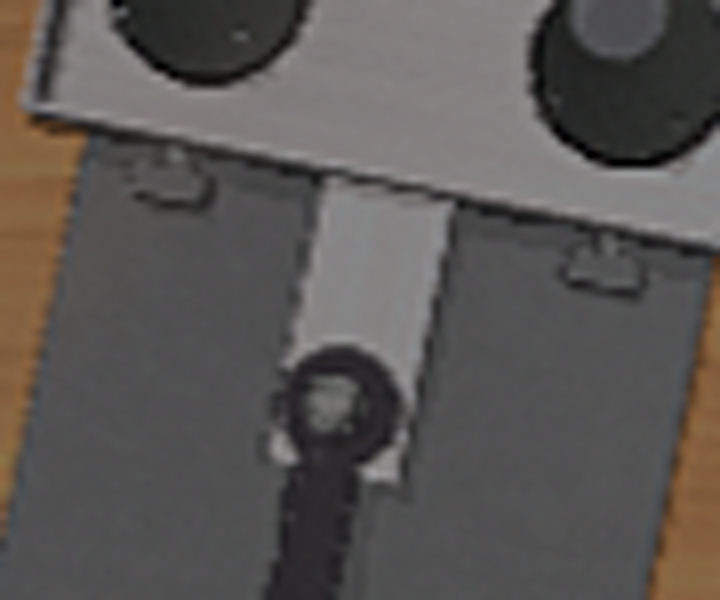

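View pics/s_clip.png

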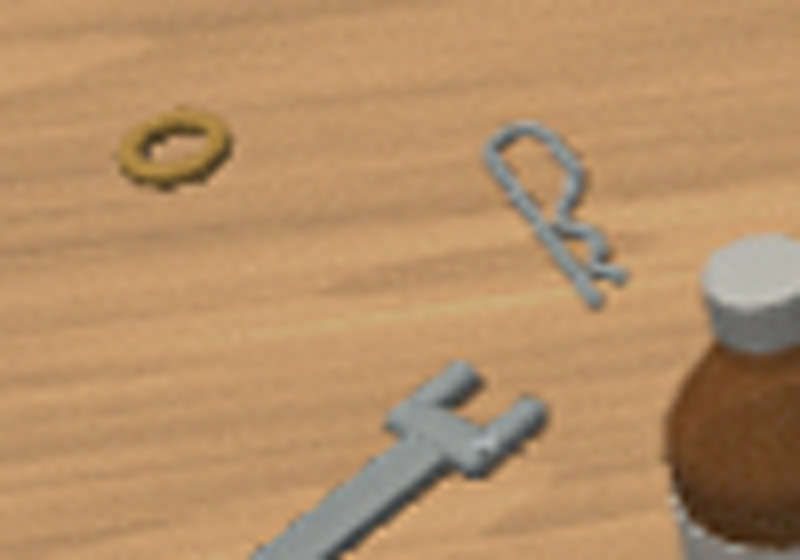

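View pics/s_pin.png

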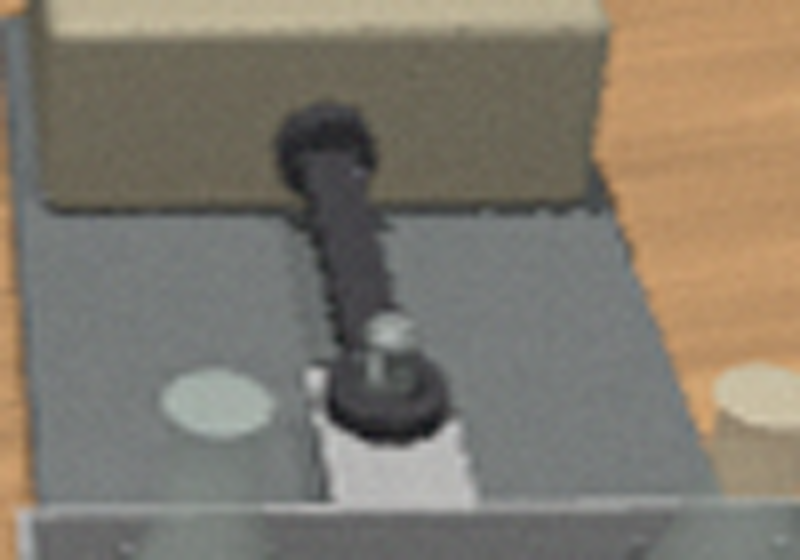

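```bash
cat > m.py <<'E'
from h import *
import pickle
t,s=pickle.load(open("im0.pkl","rb"))
def comp(m,near):
    n,l,st,c=cv2.connectedComponentsWithStats(m.astype(np.uint8),connectivity=8)
    ys,xs=np.nonzero(m); i=np.argmin((xs-near[0])**2+(ys-near[1])**2); return l==l[ys[i],xs[i]]
def cen(m):
    ys,xs=np.nonzero(m); return np.array([xs.mean(),ys.mean()])
# washer
for n,d,near in(("top",t,(395,236)),("scene",s,(101,224))):
    hsv=cv2.cvtColor(d["pixels"],cv2.COLOR_BGR2HSV).astype(int)
    p=d["pixels"].astype(int)
    print(n,"wood",p[int(near[1])+12,int(near[0])],"ring",p[int(near[1]),int(near[0])],hsv[int(near[1]),int(near[0])])
    m=(hsv[...,0]>=18)&(hsv[...,0]<=28)&(hsv[...,1]>140); m=comp(m,near)
    c,_=cv2.findContours(m.astype(np.uint8),cv2.RETR_EXTERNAL,cv2.CHAIN_APPROX_NONE)
    f=np.zeros(m.shape,np.uint8);cv2.drawContours(f,c,-1,1,-1)
    print(m.sum(),f.sum(),cen(f),onz(d,cen(f),3)[0], onz(d,cen(f),4.5)[0])
# clip
for n,d,box in(("top",t,(345,195,367,234)),("scene",s,(140,216,168,246))):
    x0,y0,x1,y1=box; p=d["pixels"].astype(int); m=np.zeros(p.shape[:2],bool)
    q=p[y0:y1,x0:x1]; k=(q[...,2]-q[...,0])<22 
    m[y0:y1,x0:x1]=k
    if n=="top": cm=m
    print(n,m.sum(),cen(m),onz(d,cen(m),2.5)[0])
    for r in m[y0:y1,x0:x1]: print(''.join('#' if v else '.' for v in r))
E
python3 m.py
```

```text
top wood [ 65 101 132] ring [23 58 80] [ 18 182  80]
80 131 [401.35114504 236.        ] [ 468.38843682 -374.7373204     3.        ] [ 468.48268062 -374.21510824    4.5       ]
scene wood [100 140 180] ring [ 71 135 175] [ 18 152 175]
71 96 [106.16666667 222.9375    ] [ 465.5744919  -376.00549277    3.        ] [ 467.55374167 -375.44772045    4.5       ]
top 132 [355.51515152 214.58333333] [ 523.76314808 -251.89919893    2.5       ]
......................
......................
......#...............
......##..............
......##..............
.......##.............
...##..##.............
....#####.............
.....#####............
......####............
.....##..##...........
.....##..##...........
.....##...##..........
.....##...##..........
......##..##..........
.......###.##.........
........#####.........
.........##.##........
.........##.##........
.........##..##.......
.........##..##.......
........##...##.......
........##....##......
........##....##......
........##.....##.....
........##......#.....
........##......##....
........##......##....
........##......##..
[... 480 characters left out ...]
....
......###....##.............
......##......##............
......#.......###...........
......##.......##...........
.......##.......##..........
.......##.......##..........
........##......##..........
.........##.....#...........
.........###...##...........
..........##...#............
...........##..#............
............#######.........
............###.####........
.............##....##.......
..............##...##.......
...............##..#........
...............#######......
................#######.....
.................##.........
..................##........
..................##........
............................
............................
............................
```

```bash
cat > m2.py <<'E'
from m import *
# straight leg: rightmost run per row in top mask
pts=[]
for y in range(197,229):
    xs=np.nonzero(cm[y])[0]
    if len(xs)==0: continue
    e=xs[-1]; b=e
    while cm[y,b-1]: b-=1
    if e-b<=1: 
        w=230-np.array([0]) 
        pts.append(((b+e)/2,y))
pts=np.array(pts); W=onz(t,pts,2.5)[:,:2]
vx,vy,x0,y0=cv2.fitLine(W.astype(np.float32),cv2.DIST_HUBER,0,.01,.01).ravel()
if vx<0: vx,vy=-vx,-vy
print("clip yaw",np.degrees(np.arctan2(vy,vx)))
X=np.array([vx,vy]);Y=np.array([-vy,vx])
ys,xs=np.nonzero(cm); A=onz(t,np.c_[xs,ys],2.5)[:,:2]-[x0,y0]
a=A@X;b=A@Y; print("along",a.min(),a.max(),a.max()-a.min(),"across",b.min(),b.max())
mid=(a.max()+a.min())/2; bow=np.array([x0,y0])+X*(mid-48.75+22.5)+Y*10; print("bow",bow)
sx=[]; 
for d in(t,):
    pass
# grayscale dumps around pin/rod top
g=cv2.cvtColor(t["pixels"],cv2.COLOR_BGR2GRAY); print(g[180:246,192:224][::2])
E
python3 m2.py | tail -80
```

```text
......................
......................
......#...............
......##..............
......##..............
.......##.............
...##..##.............
....#####.............
.....#####............
......####............
.....##..##...........
.....##..##...........
.....##...##..........
.....##...##..........
......##..##..........
.......###.##.........
........#####.........
.........##.##........
.........##.##........
.........##..##.......
.........##..##.......
........##...##.......
........##....##......
........##....##......
........##.....##.....
........##......#.....
........##......##....
........##......##....
........##......##....
.........##......##...
.........##......##...
..........##......#...
..........##......##..
...........##.....#...
...........##....##...
............######....
...............##.....
......................
......................
scene 94 [154.14893617 231.09574468] [ 524.1456374 -252.0042742    2.5      ]
............................
............................
............................
............................
.........
[... 395 characters left out ...]
.
............###.####........
.............##....##.......
..............##...##.......
...............##..#........
...............#######......
................#######.....
.................##.........
..................##........
..................##........
............................
............................
............................
clip yaw 22.923473
along -47.31909284122765 48.56744006026374 95.88653290149139 across -2.505740735434983 22.144929342087266
bow [ 499.47247949 -258.97693621]
[[ 81  81  80 ... 134 133 102]
 [ 81  82  82 ... 137 122  60]
 [ 80  81  80 ... 140 123  55]
 ...
 [ 80  81  69 ...  80  82  80]
 [ 55  73  72 ...  81  81  80]
 [ 40  40  34 ...  80  81  82]]
```

```bash
python3 - <<'E'
from h import *
import pickle
t,s=pickle.load(open("im0.pkl","rb"))
crop(t["pixels"],140,60,150,260,3,"pics/t_big.png")
crop(s["pixels"],255,130,140,190,3,"pics/s_big.png")
crop(s["pixels"],290,180,40,40,15,"pics/s_pin2.png")
crop(t["pixels"],192,172,40,40,15,"pics/t_pin2.png")
E
```

```text
(no output)
```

View pics/s_pin2.png

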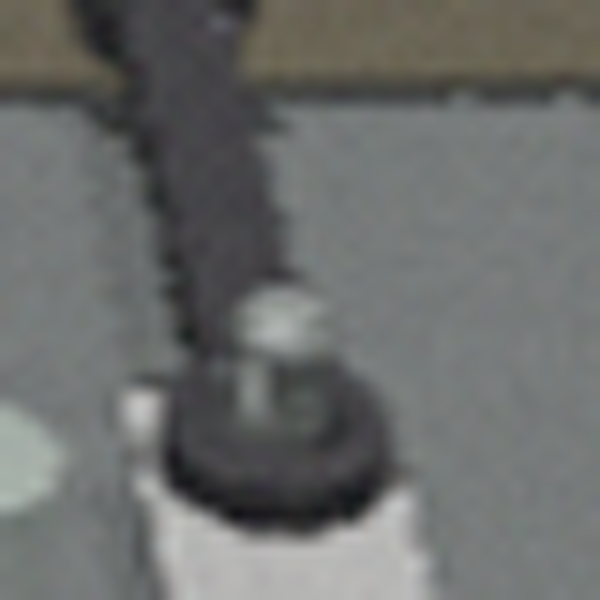

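View pics/t_pin2.png

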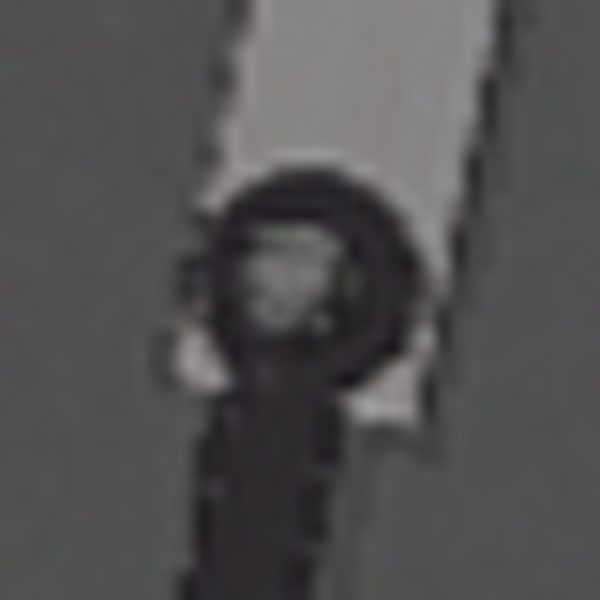

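View pics/t_big.png

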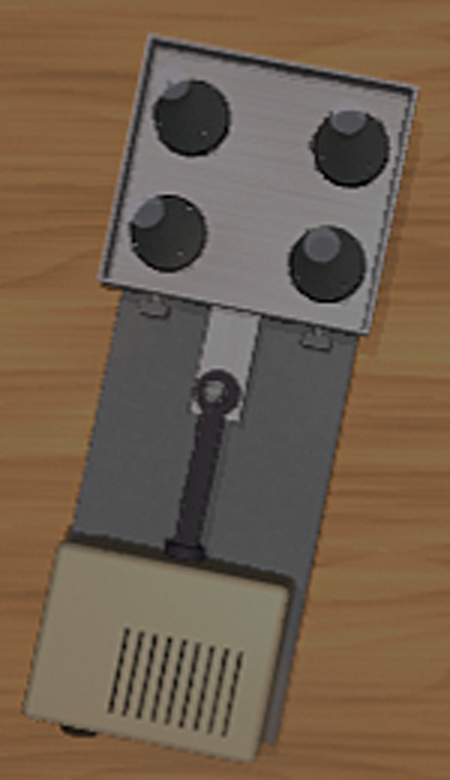

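```bash
cat > m3.py <<'E'
from h import *
import pickle,sys
t,s=pickle.load(open(sys.argv[1] if len(sys.argv)>1 else "im0.pkl","rb"))
g=cv2.cvtColor(t["pixels"],cv2.COLOR_BGR2GRAY).astype(int)
# pin
def blob(g,box,th):
    x0,y0,x1,y1=box; q=g[y0:y1,x0:x1]; w=np.clip(q-th,0,None).astype(float)
    yy,xx=np.mgrid[y0:y1,x0:x1]; return (w*xx).sum()/w.sum(),(w*yy).sum()/w.sum()
print(g[184:199,203:222])
gs=cv2.cvtColor(s["pixels"],cv2.COLOR_BGR2GRAY).astype(int)
print(gs[196:212,300:318])
def line(P): 
    vx,vy,x,y=cv2.fitLine(np.float32(P),cv2.DIST_HUBER,0,.01,.01).ravel(); 
    if vx<0:vx,vy=-vx,-vy
    return np.degrees(np.arctan2(vy,vx)),(x,y)
# rod edges subpixel by half level: per row
L=[];R=[]
for y in range(203,236):
    row=g[y].astype(float); c=int(round(211.5-(y-190)*10/53.))
    xs=np.arange(c-12,c+13); v=row[c-12:c+13]
    i=np.nonzero(v<52)[0]; i=i[(i>4)&(i<20)]
    if len(i)<3: continue
    a,b=i[0],i[-1]
    f=lambda i,j:xs[i]+(52-v[i])/(v[j]-v[i])*(xs[j]-xs[i])
    L.append((f(a-1,a),y));R.append((f(b,b+1),y))
L=np.array(L);R=np.array(R); 
for n,p in(("L",L),("R",R),("C",(L+R)/2)):
    print("rod",n,line(onz(t,p,60)[:,:2]), len(p))
print((R-L)[:,0].round(1))
E
python3 m3.py
```

```text
[[ 78  77  91 125 129  83  55  40  40  39  38  42  58  82 120 139 134 134
  140]
 [ 81  78 108 127  64  41  38  40  41  41  43  40  39  40  74 123 140 134
  131]
 [ 81  70  57  67  38  38  38  35  37  36  37  42  42  39  40  72 121 139
  128]
 [ 81  78  62  47  39  50  78  92  96 107  83  51  42  43  39  53 108 144
  123]
 [ 83  80  65  41  33  39  69  82  94  98 105  84  34  42  44  38  71 127
  122]
 [ 73  48  43  41  44  71 105 109 104 106  96  62  43  40  42  35  39 103
  131]
 [ 71  52  58  40  47  74 104 116 113 118 103  53  61  44  44  41  44  85
  110]
 [ 70  50  59  41  46  61  85 107 105 100  79  46  56  39  44  42  47  76
   93]
 [ 75  68  76  39  35  63 100  88  96  76  51  33  41  40  44  42  62  86
   65]
 [ 86  90  68  36  39  51  77  90  77  58  76  39  37  38  45  36  64  94
   50]
 [ 72 121 114  47  36  42  48  48  41  37  44  35  39  45  43  36  90 129
   56]
 [ 83 139 125  78  32  40  41  42  38  34  40  44  44  42  33  45  98 105
   64]
 [ 85 140 139 118  52  42  55  48  43  44  44  44  42  39  73 124 126  83
   68]
 [ 68 104 127 131  69  42  53  49  44  45  43  
[... 995 characters left out ...]
 65  68  90 113 125]
 [123  61  71  69  71  79  89  92  87  83  88  70  49  60  69  76 113 124]
 [101  53  70  67  66  71  75  75  74  71  68  53  55  69  70  72 105 123]
 [ 97  31  57  71  73  68  72  72  71  70  71  67  73  75  69  63 102 125]
 [117  42  38  49  65  74  70  73  67  73  75  69  76  64  48  60  86 107]]
rod L (np.float32(-10.532999), (np.float32(512.9498), np.float32(159.3916))) 33
rod R (np.float32(-10.486796), (np.float32(496.85428), np.float32(139.55511))) 33
rod C (np.float32(-10.482569), (np.float32(497.41348), np.float32(150.87152))) 33
[8.1 8.5 8.7 8.7 8.8 7.6 7.9 8.6 8.6 8.8 8.3 8.8 8.8 8.6 8.5 8.7 8.8 8.8
 8.7 9.2 8.9 8.5 8.6 9.4 9.4 8.7 8.7 8.7 8.8 7.7 7.5 8.7 8.8]
```

```bash
cat > m4.py <<'E'
from m3 import *
print("tri pin",tri(t,(210.7,190.0),s,(308.4,201.1)))
for z in(83,): print(onz(t,(210.7,190),z), onz(s,(308.4,201.1),z))
# eye ring in top: dark mask
m=((g<58)).astype(np.uint8); m[:182]=0; m[199:]=0; m[:,:203]=0; m[:,221:]=0
c,_=cv2.findContours(m,cv2.RETR_EXTERNAL,cv2.CHAIN_APPROX_NONE); c=max(c,key=cv2.contourArea)
p=c[:,0,:]; p=p[p[:,1]<193]; print(cv2.minEnclosingCircle(c),onz(t,cv2.minEnclosingCircle(p)[0],60), cv2.minEnclosingCircle(p))
# tray & base lines via LSD
lsd=cv2.createLineSegmentDetector(0); ls=lsd.detect(g.astype(np.uint8))[0][:,0]
for l in ls:
    if np.hypot(l[0]-l[2],l[1]-l[3])>35 and 140<l[0]<290 and 60<l[1]<320:
        q=onz(t,[l[:2],l[2:]],60)[:,:2]; v=q[1]-q[0]; a=np.degrees(np.arctan2(v[1],v[0]))%180
        print(l.round(1),"yaw",round(a,2))
E
python3 m4.py | tail -30
```

```text
[115 111  80  51  65  67  93 111 123 128 117 106 108 125 121 123 122 120]
 [110 106  81  67  88  89 115 110  76  82  76  73  79 114 125 124 122 121]
 [ 77  74  67  64  75  80 126 117  70  68  71  70  71  79 100 121 125 124]
 [138  78  70  64  67  73 130 118  73  82  89  76  64  69  79 104 123 126]
 [140  69  66  67  69  79 112 111  85  79  82  77  57  65  68  90 113 125]
 [123  61  71  69  71  79  89  92  87  83  88  70  49  60  69  76 113 124]
 [101  53  70  67  66  71  75  75  74  71  68  53  55  69  70  72 105 123]
 [ 97  31  57  71  73  68  72  72  71  70  71  67  73  75  69  63 102 125]
 [117  42  38  49  65  74  70  73  67  73  75  69  76  64  48  60  86 107]]
rod L (np.float32(-10.532999), (np.float32(512.9498), np.float32(159.3916))) 33
rod R (np.float32(-10.486796), (np.float32(496.85428), np.float32(139.55511))) 33
rod C (np.float32(-10.482569), (np.float32(497.41348), np.float32(150.87152))) 33
[8.1 8.5 8.7 8.7 8.8 7.6 7.9 8.6 8.6 8.8 8.3 8.8 8.8 8.6 8.5 8.7 8.8 8.8
 8.7 9.2 8.9 8.5 8.6 9.4 9.4 8.7 8.7 8.7 8.8 7.7 7.5 8.7 8.8]
tri pin (array([580.20566849, 135.75560726,  79.76191254]), np.float64(1.2964679550475882))
[[580.24020078 135.90676525  83.        ]] [[584.34338362 133.32583169  83.        ]]
((211.13636779785156, 191.53030395507812), 8.260799407958984) [[581.61887855 137.19826758  60.        ]] ((211.5, 189.89999389648438), 7.580338478088379)
[174.4 153.  261.9 170.5] yaw 79.62
[191.8  72.4 275.8  88.7] yaw 79.65
[149.4 298.  220.8 312.5] yaw 80.07
[275.9  91.8 191.6  75.6] yaw 79.71
[235.4 255.6 160.6 240.7] yaw 80.0
[191.6  77.1 176.1 151.7] yaw 169.65
[173.2 151.9 189.6  73.2] yaw 169.59
[223.7 312.  234.8 258. ] yaw 169.55
[259.8 172.  232.3 307. ] yaw 169.6
[214.4 201.6 206.7 239.1] yaw 169.68
[159.6 243.2 148.5 295.7] yaw 169.84
[163.5 232.  172.6 190.5] yaw 169.18
[265.6 184.3 309.4 186. ] yaw 88.74
```

Call:
carry_out:
  motion:
    - [[22, -38, 0], [0, 0, -7.5], 55]
    - [[22, -38, 0], [0, 0, -7.5], 55]
    - [[22, -38, 0], [0, 0, -7.5], 55]
    - [[22, -38, 0], [0, 0, -7.5], 55]
    - [[22, -38, 0], [0, 0, -7.5], 55]
    - [[22, -38, 0], [0, 0, -7.5], 55]
    - [[22, -38, 0], [0, 0, -7.5], 55]
    - [[22, -38, 0], [0, 0, -7.5], 55]
    - [[22, -38, 0], [0, 0, -7.5], 55]
    - [[22, -38, 0], [0, 0, -7.5], 55]
  force: 40

```text
time_s: 1.2
eef_pos: [491.1, 172.1, 402.3]
tcp_rot: [-3.139, -0.005, 1.346]
ft_force: [1.3, 0.3, 0.7]
finger_gap: 0.544
```

Call:
carry_out:
  motion:
    - [[8, -45, 0], [0, 0, -8], 55]
    - [[5, -45, 0], [0, 0, -8], 55]
    - [[3, -45, 0], [0, 0, -8], 55]
    - [[0, -45, 0], [0, 0, -8], 55]
    - [[-2, -45, 0], [0, 0, -8], 55]
    - [[-4, -45, 0], [0, 0, -8], 55]
    - [[-6, -45, 0], [0, 0, -8], 55]
    - [[-8, -45, -10], [0, 0, -8], 55]
    - [[-8, -45, -20], [0, 0, -8], 55]
    - [[-8, -45, -20], [0, 0, -8], 55]

```text
time_s: 2.2
eef_pos: [470.2, -293.8, 355.1]
tcp_rot: [-3.141, -0.013, -0.108]
ft_force: [1.3, 0.2, 0.2]
finger_gap: 0.554
```

```bash
python3 - <<'E'
from h import *
s=get_state(); p=s["eef_pos"]; print(s["time_s"],p,np.degrees(s["tcp_rot"]),s["joint_positions"].round(2)); print(np.array([468.2,-375,0])-p, -10.4-np.degrees(s["tcp_rot"][2]))
E
```

```text
2.2 [ 470.21599299 -293.78444075  355.08083802] [-179.96591645   -0.74657341   -6.2049517 ] [-0.22  0.25  0.81  1.76 -0.2   1.2  -1.03]
[  -2.01599299  -81.21555925 -355.08083802] -4.195048300450415
```

Call:
carry_out:
  motion:
    - [[-1, -40, -20], [0, 0.75, -2], 55]
    - [[-1, -40, -40], [0, 0, -2], 55]
    - [[0, -1, -40], [0, 0, 0], 55]
    - [[0, 0, -30], [0, 0, 0], 55]
    - [[0, 0, -10], [0, 0, 0], 55]
    - [[0, 0, 0], [0, 0, 0], 55]

```text
time_s: 2.8
eef_pos: [463.4, -378.5, 214.2]
tcp_rot: [3.137, 0.003, -0.196]
ft_force: [0.2, 0.2, 0.3]
finger_gap: 0.552
```

```bash
cat > st.py <<'E'
from h import *
import sys
s=get_state(); p=s["eef_pos"]; a=np.degrees(s["tcp_rot"]); print(round(s["time_s"],2),p.round(2),a.round(2),"F",s["ft_force"].round(2),"T",s["wrist_torque"].round(2),"gap",round(s["finger_gap"]*85,2))
if len(sys.argv)>3:
    T=np.array(list(map(float,sys.argv[1:4]))); yaw=float(sys.argv[4]); 
    Rt=Ro.from_euler('xyz',[180,0,yaw],degrees=True); R=Ro.from_euler('xyz',s["tcp_rot"])
    print("shift",(T-p).round(2),"rotvec",(Rt*R.inv()).as_rotvec(degrees=True).round(2))
E
python3 st.py 468.2 -375 200 -10.4; python3 - <<'E'
from h import *
t=get_image("top");s=get_image("scene")
crop(t["pixels"],360,180,100,90,7,"pics/t2.png"); crop(s["pixels"],60,150,110,110,6,"pics/s2.png")
E
```

```text
2.8 [ 463.36 -378.54  214.23] [ 1.7972e+02  1.6000e-01 -1.1240e+01] F [0.25 0.21 0.35] T [0.   0.01 0.01] gap 46.88
shift [  4.84   3.54 -14.23] rotvec [ 0.25 -0.21  0.84]
```

View pics/s2.png

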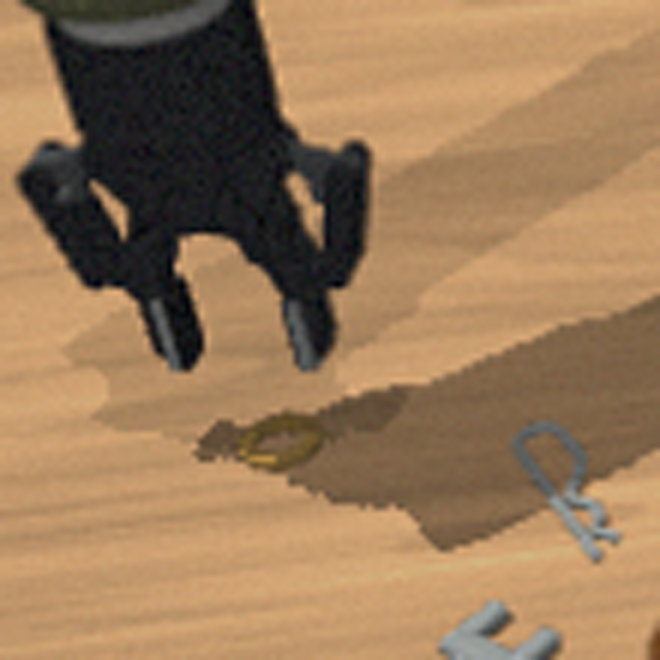

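View pics/t2.png

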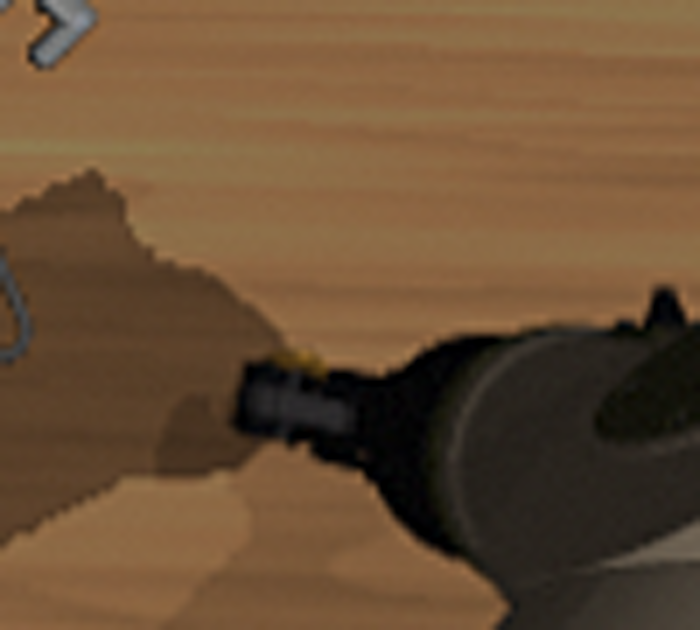

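Call:
carry_out:
  motion:
    - [[4.8, 3.5, -14], [0.25, -0.2, 0.85], 55]
    - [[0, 0, -15], [0, 0, 0], 55]
    - [[0, 0, 0], [0, 0, 0], 55]
    - [[0, 0, 0], [0, 0, 0], 55]

```text
time_s: 3.3
eef_pos: [471.5, -374.4, 188.7]
tcp_rot: [3.141, -0.01, -0.176]
ft_force: [-1.0, 0.4, 0.8]
finger_gap: 0.55
```

```bash
python3 st.py 468.2 -375 180 -10.4
```

```text
3.3 [ 471.51 -374.38  188.66] [179.95  -0.55 -10.11] F [-0.96  0.44  0.83] T [ 0.  0. -0.] gap 46.73
shift [-3.31 -0.62 -8.66] rotvec [ 0.15  0.53 -0.29]
```

Call:
carry_out:
  motion:
    - [[-3.3, -0.6, -4], [0.15, 0.5, -0.3], 55]
    - [[0, 0, 0], [0, 0, 0], 55]

```text
time_s: 3.5
eef_pos: [468.0, -375.1, 184.8]
tcp_rot: [-3.142, -0.0, -0.182]
ft_force: [0.3, 0.3, -0.1]
finger_gap: 0.548
```

```bash
python3 st.py 468.2 -375 180 -10.4
```

```text
3.5 [ 467.98 -375.13  184.78] [-1.800e+02 -1.000e-02 -1.044e+01] F [ 0.27  0.34 -0.13] T [-0.04  0.    0.01] gap 46.62
shift [ 0.22  0.13 -4.78] rotvec [-0.    0.01  0.04]
```

Call:
carry_out:
  motion:
    - [[0, 0, -5], [0, 0, 0], 55]
    - [[0, 0, -3], [0, 0, 0], 55]
    - [[0, 0, 0], [0, 0, 0], 55]

```text
time_s: 3.8
eef_pos: [467.9, -375.4, 176.5]
tcp_rot: [3.141, -0.001, -0.183]
ft_force: [-0.2, 0.5, 0.7]
finger_gap: 0.548
```

Call:
carry_out:
  motion:
    - [[0, 0, -2], [0, 0, 0], 55]
    - [[0, 0, 0], [0, 0, 0], 55]

```text
time_s: 4.0
eef_pos: [467.9, -375.4, 174.3]
tcp_rot: [3.141, -0.001, -0.183]
ft_force: [0.3, -0.1, -0.2]
finger_gap: 0.549
```

Call:
carry_out:
  motion:
    - [[0, 0, -2], [0, 0, 0], 55]
    - [[0, 0, 0], [0, 0, 0], 55]

```text
time_s: 4.2
eef_pos: [468.0, -375.5, 172.3]
tcp_rot: [3.141, -0.001, -0.183]
ft_force: [-0.6, -0.2, 0.4]
finger_gap: 0.549
```

Call:
carry_out:
  motion:
    - [[0, 0, -1.5], [0, 0, 0], 50]
    - [[0, 0, 0], [0, 0, 0], 50]

```text
time_s: 4.4
eef_pos: [468.1, -375.9, 172.0]
tcp_rot: [3.141, -0.002, -0.183]
ft_force: [0.3, -1.0, 0.1]
finger_gap: 0.499
```

Call:
carry_out:
  motion:
    - [[0, 0, -1.5], [0, 0, 0], 47]
    - [[0, 0, 0], [0, 0, 0], 47]

```text
time_s: 4.6
eef_pos: [468.2, -376.6, 172.5]
tcp_rot: [-3.141, -0.003, -0.183]
ft_force: [1.3, -0.4, -0.1]
finger_gap: 0.471
```

```bash
python3 st.py 468.2 -375 171 -10.4; python3 - <<'E'
from h import *
print(get_state()["joint_positions"])
s=get_image("scene");crop(s["pixels"],80,180,60,60,10,"pics/s3.png")
E
python3 st.py
```

```text
4.6 [ 468.23 -376.59  172.49] [-179.98   -0.2   -10.5 ] F [ 1.27 -0.41 -0.13] T [-0.05  0.    0.05] gap 40.05
shift [-0.03  1.59 -1.49] rotvec [0.02 0.2  0.1 ]
[ 0.05705547  0.61176459  0.70033554  1.77464362 -0.48222738  0.9302905
 -0.79109675]
4.65 [ 468.27 -376.58  172.41] [-179.99   -0.2   -10.5 ] F [-0.02 -0.37  0.34] T [-0.   -0.01  0.02] gap 40.12
```

View pics/s3.png

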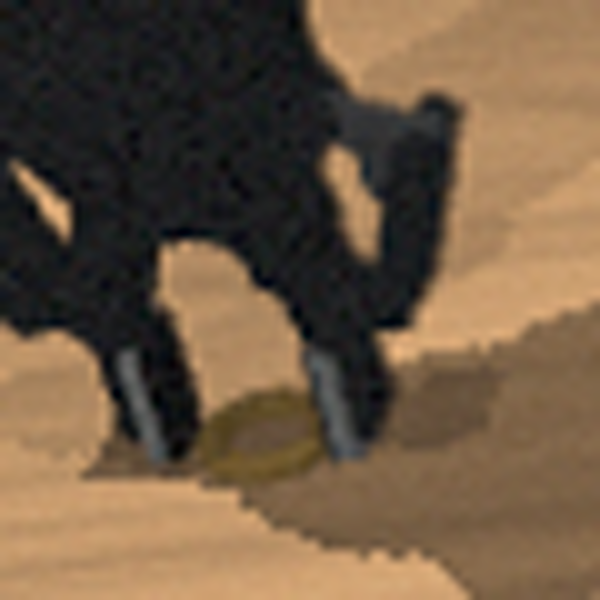

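Call:
carry_out:
  motion:
    - [[0, 1.5, 1.8], [0, 0.2, 0.1], 47]
    - [[0, 0, 0], [0, 0, 0], 47]

```text
time_s: 4.85
eef_pos: [468.3, -374.9, 174.1]
tcp_rot: [3.141, 0.0, -0.181]
ft_force: [1.0, -0.2, -0.1]
finger_gap: 0.469
```

Call:
carry_out:
  motion:
    - [[0, 0, 0], [0, 0, 0], 38]
    - [[0, 0, 0], [0, 0, 0], 30]
    - [[0, 0, 0], [0, 0, 0], 30]
    - [[0, 0, 0], [0, 0, 0], 30]

```text
time_s: 5.25
eef_pos: [468.3, -374.8, 174.3]
tcp_rot: [3.141, 0.0, -0.181]
ft_force: [-0.6, 0.1, 2.7]
finger_gap: 0.38
```

```bash
python3 st.py 468.2 -375 171 -10.4
```

```text
5.25 [ 468.32 -374.82  174.35] [ 1.7997e+02  3.0000e-02 -1.0380e+01] F [-0.64  0.14  2.68] T [0.05 0.15 0.01] gap 32.34
shift [-0.12 -0.18 -3.35] rotvec [ 0.03 -0.03 -0.02]
```

Call:
carry_out:
  motion:
    - [[0, 0, 0], [0, 0, 0], 20]
    - [[0, 0, 0], [0, 0, 0], 20]
    - [[0, 0, 0], [0, 0, 0], 20]

```text
time_s: 5.55
eef_pos: [468.3, -374.9, 174.3]
tcp_rot: [3.141, 0.001, -0.181]
ft_force: [-0.8, -0.1, 3.1]
finger_gap: 0.385
```

```bash
python3 - <<'E'
from h import *
s=get_image("scene");crop(s["pixels"],80,180,60,60,10,"pics/s4.png")
E
python3 st.py
```

```text
5.6 [ 468.29 -374.85  174.32] [ 1.7997e+02  3.0000e-02 -1.0380e+01] F [-1.    0.98  2.93] T [0.11 0.19 0.01] gap 32.39
```

View pics/s4.png

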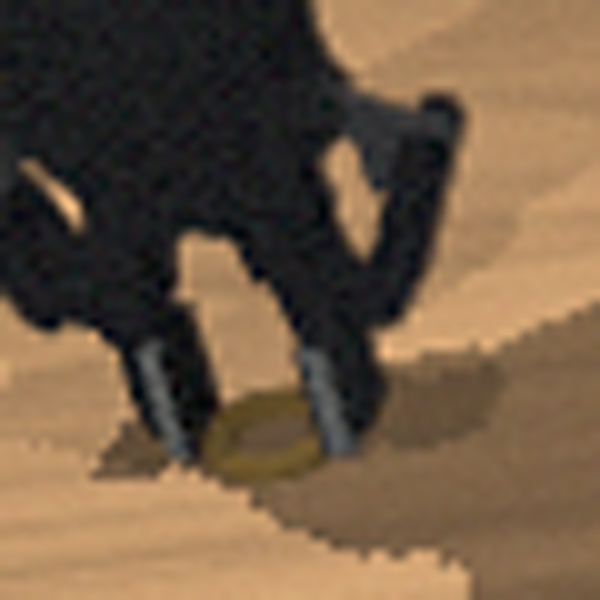

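Call:
carry_out:
  motion:
    - [[0, 0, 3], [0, 0, 0], 20]
    - [[0, 0, 20], [0, 0, 0], 20]
    - [[0, 0, 40], [0, 0, 0], 20]
    - [[0, 0, 40], [0, 0, 0], 20]
    - [[0, 0, 40], [0, 0, 0], 20]
    - [[0, 0, 20], [0, 0, 0], 20]
    - [[0, 0, 0], [0, 0, 0], 20]
  force: 60

```text
time_s: 6.3
eef_pos: [466.6, -373.6, 341.7]
tcp_rot: [-3.141, 0.005, -0.182]
ft_force: [0.5, 0.3, -1.4]
finger_gap: 0.371
```

```bash
python3 - <<'E'
from h import *
s=get_image("scene");crop(s["pixels"],60,120,100,100,7,"pics/s5.png")
E
python3 st.py 581 135.5 330 -10.4
```

```text
6.35 [ 466.44 -373.35  340.36] [-179.94    0.37  -10.41] F [ 0.64  1.33 -0.73] T [-0.06 -0.05  0.01] gap 31.31
shift [114.56 508.85 -10.36] rotvec [-0.12 -0.35  0.01]
```

View pics/s5.png

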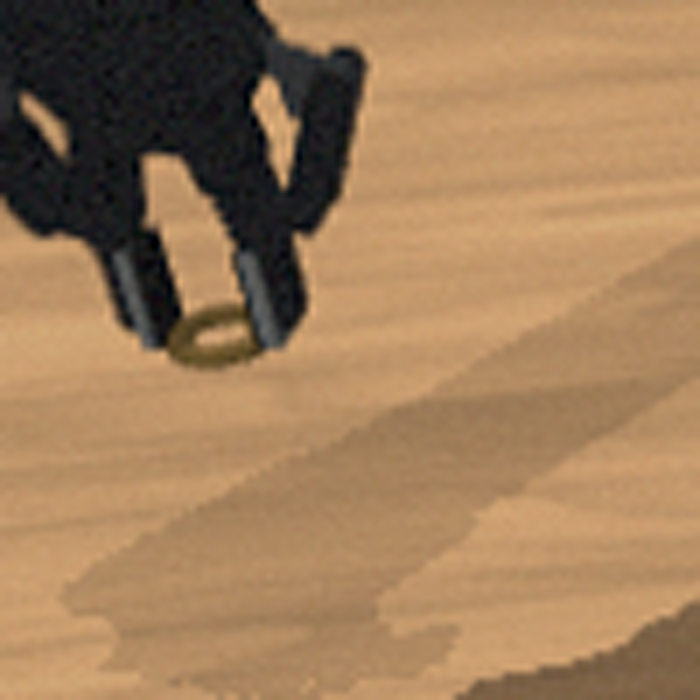

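Call:
carry_out:
  motion:
    - [[9, 42, 2], [0, -0.3, 0], 20]
    - [[9, 42, 0], [0, 0, 0], 20]
    - [[9, 42, 0], [0, 0, 0], 20]
    - [[9, 42, 0], [0, 0, 0], 20]
    - [[9, 42, 0], [0, 0, 0], 20]
    - [[9, 42, 0], [0, 0, 0], 20]
    - [[9, 42, 0], [0, 0, 0], 20]
    - [[9, 42, 0], [0, 0, 0], 20]
    - [[9, 42, 0], [0, 0, 0], 20]
    - [[9, 42, 0], [0, 0, 0], 20]

```text
time_s: 7.35
eef_pos: [549.9, 58.5, 328.7]
tcp_rot: [3.137, 0.018, -0.193]
ft_force: [0.9, -0.0, 0.2]
finger_gap: 0.373
```

```bash
python3 st.py 581 135.5 290 -10.4
```

```text
7.35 [549.93  58.52 328.74] [179.75   1.06 -11.07] F [ 0.92 -0.05  0.24] T [-0.   -0.07 -0.01] gap 31.74
shift [ 31.07  76.98 -38.74] rotvec [ 0.05 -1.08  0.66]
```

Call:
carry_out:
  motion:
    - [[15, 38, -10], [0, -1, 0.6], 20]
    - [[15, 38, -25], [0, 0, 0], 20]
    - [[0, 0, 0], [0, 0, 0], 20]
    - [[0, 0, 0], [0, 0, 0], 20]

```text
time_s: 7.75
eef_pos: [578.5, 146.1, 285.1]
tcp_rot: [3.138, 0.009, -0.171]
ft_force: [-0.3, -1.3, 0.9]
finger_gap: 0.367
```

```bash
python3 st.py 581 135.5 275 -10.4
```

```text
7.75 [578.54 146.12 285.09] [179.8    0.51  -9.81] F [-0.29 -1.34  0.93] T [-0.04  0.    0.01] gap 31.23
shift [  2.46 -10.62 -10.09] rotvec [ 0.1  -0.54 -0.59]
```

Call:
carry_out:
  motion:
    - [[2.4, -10.6, -5], [0.1, -0.5, -0.6], 20]
    - [[0, 0, 0], [0, 0, 0], 20]
    - [[0, 0, 0], [0, 0, 0], 20]

```text
time_s: 8.05
eef_pos: [580.3, 132.1, 278.2]
tcp_rot: [3.14, 0.002, -0.186]
ft_force: [0.2, 0.6, -0.3]
finger_gap: 0.371
```

```bash
python3 st.py 581 135.5 275 -10.4; python3 - <<'E'
from h import *
import pickle
t=get_image("top");s=get_image("scene");pickle.dump((t,s),open("im1.pkl","wb"))
crop(s["pixels"],270,145,80,75,10,"pics/s6.png")
crop(t["pixels"],170,150,80,75,10,"pics/t6.png")
E
```

```text
8.05 [580.28 132.1  278.16] [ 1.799e+02  1.300e-01 -1.063e+01] F [ 0.25  0.61 -0.29] T [ 0.03  0.01 -0.01] gap 31.5
shift [ 0.72  3.4  -3.16] rotvec [ 0.07 -0.14  0.23]
```

View pics/s6.png

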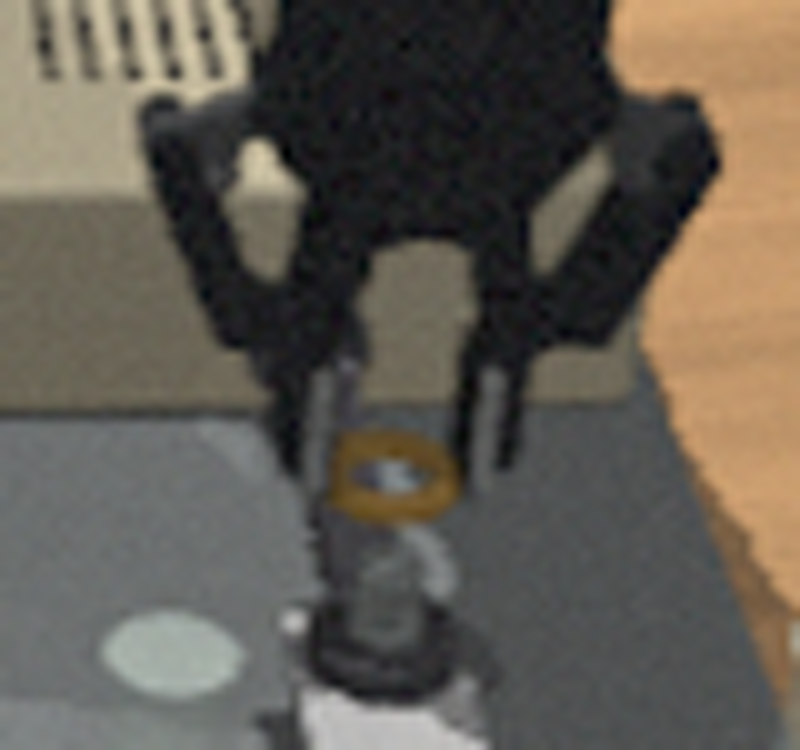

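View pics/t6.png

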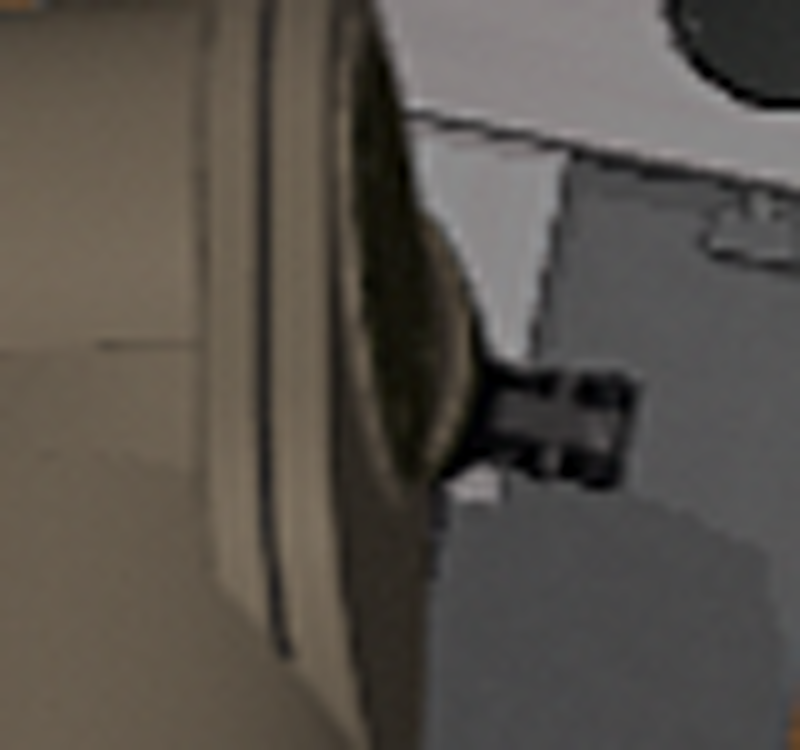

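```bash
python3 - <<'E'
from h import *
import pickle
t,s=pickle.load(open("im1.pkl","rb"))
hsv=cv2.cvtColor(s["pixels"],cv2.COLOR_BGR2HSV).astype(int)
x0,y0=300,185
m=(hsv[y0:202,x0:322,1]>120)
for r in m: print(''.join('#' if v else '.' for v in r))
c,_=cv2.findContours(m.astype(np.uint8),cv2.RETR_EXTERNAL,cv2.CHAIN_APPROX_NONE);c=max(c,key=cv2.contourArea)
f=np.zeros(m.shape,np.uint8);cv2.drawContours(f,[c],-1,1,-1);ys,xs=np.nonzero(f)
u=(xs.mean()+x0,ys.mean()+y0);print(u)
for z in (106.9,108.4):print(onz(s,u,z))
print(proj(s,[[580.3,132.1,106.9],[581,135.5,83],[581,135.5,60]]))
gs=cv2.cvtColor(s["pixels"],cv2.COLOR_BGR2GRAY);print(gs[194:214,298:320])
E
```

```text
......................
................#.....
......................
.......###............
....#########.........
....###########.......
...##.......####......
...#..........##......
...##........###......
...#####....####......
...############.......
.....#########........
......................
......................
......................
......................
......................
(np.float64(308.8125), np.float64(192.38541666666666))
[[580.96760801 133.24755555 106.9       ]]
[[583.01199889 132.39277207 108.4       ]]
[[308.2752992  192.28777084]
 [308.79046784 200.22014069]
 [307.94611354 207.62603876]]
[[112 102  81  67  54  62  77  86  91  88 100 105 102  96  86  94  96  74
   59  69  82  82]
 [115 110  87  56  64  69  80  86  89  93  95  94  92  95  92  88  84  77
   73  74  81  81]
 [114 113  84  52  61  60  67  74  76  80  84  85  86  79  76  78  77  82
   81  77  83  78]
 [113 113  89  42  57  63  67  65  71  67  71  88 103 103  92  81  81  81
   79  82  82  82]
 [111 110 111  82  51  68  65  62  63  63  60  76 113 127 122 102  77  79
   78  82  82  82]
 [111 114  94  
[... 680 characters left out ...]
6  77  84  80  53  31  40  71
   83  82  82  79]
 [153 178 127  37  40  37  50  73  78  73  69  70  85  81  55  40  50  61
   67  80  85  79]
 [106 117  81  33  41  41  46  72  81  87  85  89  90  76  51  42  45  51
   64  66  76  79]
 [ 92  79  61  32  37  37  36  42  56  71  82  78  70  64  49  44  56  56
   64  65  67  75]
 [ 96  81  62  35  56  55  48  43  45  52  57  53  52  52  47  49  45  54
   63  65  61  75]
 [103  92  69  38  40  52  64  66  71  59  41  52  43  47  53  48  46  59
   67  62  66  65]
 [100 113  99  53  33  35  49  51  58  58  62  67  59  49  47  44  35  75
   95  76  67  62]
 [106  93 106  99  67  38  34  43  48  46  46  48  41  45  45  37  58 102
  133 109  62  61]]
```

Call:
carry_out:
  motion:
    - [[0.7, 3, -10], [0.1, -0.1, 0.2], 20]
    - [[0, 0, 0], [0, 0, 0], 20]
    - [[0, 0, 0], [0, 0, 0], 20]

```text
time_s: 8.45
eef_pos: [581.3, 134.8, 268.4]
tcp_rot: [-3.14, -0.001, -0.183]
ft_force: [0.5, -0.4, -1.3]
finger_gap: 0.374
```

```bash
python3 st.py 581 135 258 -10.4; python3 - <<'E'
from h import *
import pickle
s=get_image("scene")
crop(s["pixels"],285,165,50,55,14,"pics/s7.png")
E
```

```text
8.45 [581.27 134.83 268.41] [-1.799e+02 -4.000e-02 -1.047e+01] F [ 0.49 -0.41 -1.35] T [-0.01  0.02  0.01] gap 31.75
shift [ -0.27   0.17 -10.41] rotvec [-0.09  0.06  0.07]
```

View pics/s7.png

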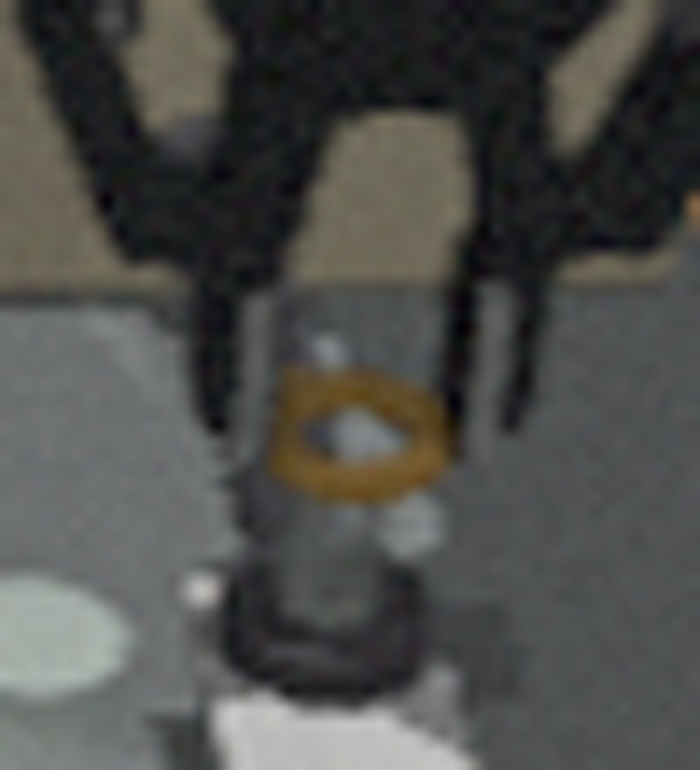

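```bash
python3 - <<'E'
from h import *
import pickle
s=get_image("scene")
hsv=cv2.cvtColor(s["pixels"],cv2.COLOR_BGR2HSV).astype(int)
x0,y0=300,188
m=(hsv[y0:206,x0:322,1]>120)
for r in m: print(''.join('#' if v else '.' for v in r))
c,_=cv2.findContours(m.astype(np.uint8),cv2.RETR_EXTERNAL,cv2.CHAIN_APPROX_NONE);c=max(c,key=cv2.contourArea)
f=np.zeros(m.shape,np.uint8);cv2.drawContours(f,[c],-1,1,-1);ys,xs=np.nonzero(f)
u=(xs.mean()+x0,ys.mean()+y0);print(u)
for z in (97.1,98.6):print(onz(s,u,z))
print(proj(s,[[581.3,134.8,97.1]]))
# pin sides and eye outline
gs=cv2.cvtColor(s["pixels"],cv2.COLOR_BGR2GRAY).astype(int)
print(gs[201:217,298:320])
E
```

```text
......................
......................
......................
.................#....
......#######.........
.....###########......
.....###....#####.....
.....#........###.....
.....#.........##.....
.....##.......###.....
.....#####.#####......
......##########......
........#####.........
......................
......................
......................
......................
......................
(np.float64(310.2391304347826), np.float64(195.8586956521739))
[[582.63652024 137.30249629  97.1       ]]
[[584.63667929 136.45221573  98.6       ]]
[[309.08979447 195.67159609]]
[[110 111 112  87  47  55  62  71  76  81  87 100 103  92  99 121 129 128
  102  78  78  80]
 [108 112 115  88  47  53  60  64  79  82  87  97 100  92 103 122 126 125
  105  77  77  81]
 [113 111 116 111  79  53  66  66  79  83  81  81  84  84 109 132 128 128
  108  79  84  84]
 [112 114 118 104  81  61  68  76  80  81  81  79  74  75  75 113 115  93
   84  80  82  83]
 [105  98  83  74  56  45  55  69  79  74  79  78  73  67  54  59  71  80
   83  81  80  80]
 [140 161 122  51  40  37  53  74  81  76 
[... 281 characters left out ...]
1  68  68  55  47  45  43  54
   64  74  65  67]
 [ 97  73  60  29  40  65  60  39  44  48  53  52  51  49  53  51  49  56
   67  67  63  70]
 [100  92  70  36  38  53  63  69  72  69  61  46  50  46  47  47  38  64
   69  64  67  66]
 [ 99 108  98  51  34  39  46  53  51  61  60  53  57  50  46  44  37  73
   91  75  63  65]
 [108  95 106 105  68  39  43  43  43  47  44  50  49  43  40  38  59 103
  132 108  66  67]
 [115  92 100 116 104 130 108  32  34  36  35  41  30  37  57  71  97 116
  125 101  59  65]
 [113  88 145 184 181 184 181 157 110  97 106  87  78 121 129 113 114 118
  116 101  71  77]
 [ 78  70 158 198 186 186 190 188 180 179 181 179 183 184 186 151 111 119
  116 106  81  80]]
```

Call:
carry_out:
  motion:
    - [[-0.2, -0.6, -8], [-0.1, 0.05, 0.05], 20]
    - [[0, 0, 0], [0, 0, 0], 20]

```text
time_s: 8.75
eef_pos: [581.0, 134.5, 259.9]
tcp_rot: [3.142, -0.0, -0.181]
ft_force: [0.4, 0.1, -0.9]
finger_gap: 0.372
```

```bash
python3 st.py 581 134.2 257 -10.4
```

```text
8.75 [580.95 134.5  259.9 ] [ 1.800e+02 -1.000e-02 -1.038e+01] F [ 0.44  0.06 -0.87] T [-0.03 -0.05  0.  ] gap 31.63
shift [ 0.05 -0.3  -2.9 ] rotvec [ 0.    0.01 -0.02]
```

Call:
carry_out:
  motion:
    - [[0, -0.3, -2], [0, 0, 0], 20]
    - [[0, 0, -1.5], [0, 0, 0], 20]
    - [[0, 0, 0], [0, 0, 0], 20]

```text
time_s: 9.05
eef_pos: [580.9, 134.1, 255.9]
tcp_rot: [3.141, 0.0, -0.181]
ft_force: [0.6, 0.2, -0.1]
finger_gap: 0.374
```

Call:
carry_out:
  motion:
    - [[0, 0, -1.5], [0, 0, 0], 20]
    - [[0, 0, 0], [0, 0, 0], 20]

```text
time_s: 9.25
eef_pos: [581.0, 134.1, 254.3]
tcp_rot: [3.141, -0.0, -0.181]
ft_force: [0.2, -0.5, -0.4]
finger_gap: 0.373
```

Call:
carry_out:
  motion:
    - [[0, 0, -2], [0, 0, 0], 20]
    - [[0, 0, -2], [0, 0, 0], 20]
    - [[0, 0, 0], [0, 0, 0], 20]

```text
time_s: 9.55
eef_pos: [581.0, 134.2, 250.1]
tcp_rot: [3.142, -0.0, -0.181]
ft_force: [-0.4, 0.4, -0.5]
finger_gap: 0.372
```

```bash
python3 st.py 581 134.2 240 -10.4; python3 - <<'E'
from h import *
s=get_image("scene")
crop(s["pixels"],285,175,50,45,14,"pics/s8.png")
E
```

```text
9.55 [581.04 134.21 250.11] [ 1.800e+02 -2.000e-02 -1.037e+01] F [-0.44  0.39 -0.53] T [0.02 0.02 0.02] gap 31.64
shift [-4.000e-02 -1.000e-02 -1.011e+01] rotvec [ 0.01  0.01 -0.03]
```

View pics/s8.png

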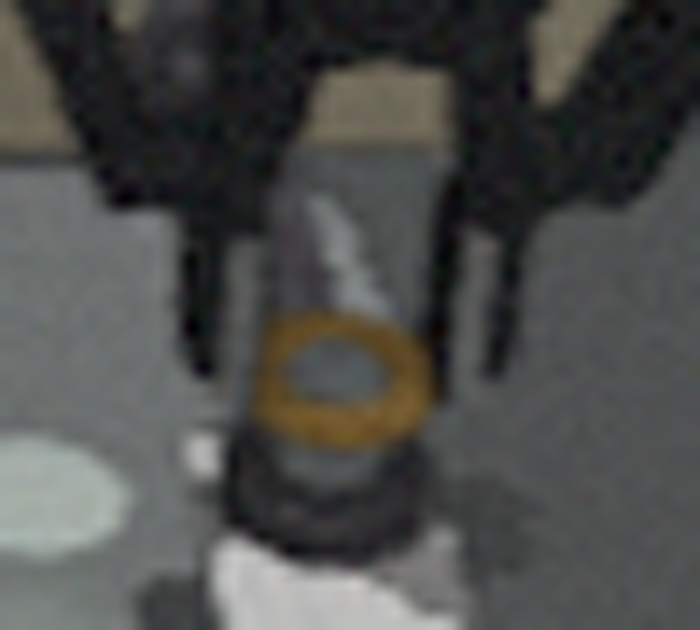

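The washer is round the pin: at crop (340,370) the pin top fills the bore. I'll lower further, then feel for the pin's sideways limits.

Call:
carry_out:
  motion:
    - [[0, 0, -4], [0, 0, 0], 20]
    - [[0, 0, -4], [0, 0, 0], 20]
    - [[0, 0, -2], [0, 0, 0], 20]
    - [[0, 0, 0], [0, 0, 0], 20]

```text
time_s: 10.0
eef_pos: [581.0, 134.2, 239.2]
tcp_rot: [3.141, -0.0, -0.181]
ft_force: [-0.6, 0.2, -0.4]
finger_gap: 0.368
```

Call:
carry_out:
  motion:
    - [[0.1, 0.7, 0], [0, 0, 0], 20]
    - [[0.1, 0.7, 0], [0, 0, 0], 20]

```text
time_s: 10.2
eef_pos: [581.3, 135.5, 239.2]
tcp_rot: [3.141, -0.0, -0.181]
ft_force: [-0.1, -0.4, -0.1]
finger_gap: 0.371
```

Call:
carry_out:
  motion:
    - [[0.1, 0.7, 0], [0, 0, 0], 20]
    - [[0, 0, 0], [0, 0, 0], 20]

```text
time_s: 10.4
eef_pos: [581.2, 136.0, 239.1]
tcp_rot: [3.141, 0.0, -0.182]
ft_force: [0.5, -0.4, -1.0]
finger_gap: 0.374
```

Call:
carry_out:
  motion:
    - [[0.1, 0.8, 0], [0, 0, 0], 20]

```text
time_s: 10.5
eef_pos: [581.3, 136.2, 239.1]
tcp_rot: [3.14, 0.0, -0.182]
ft_force: [-0.9, -4.3, -0.3]
finger_gap: 0.375
```

Call:
carry_out:
  motion:
    - [[0.1, 1, 0], [0, 0, 0], 20]

```text
time_s: 10.6
eef_pos: [581.4, 136.5, 239.1]
tcp_rot: [3.139, 0.001, -0.183]
ft_force: [-1.4, -6.2, 0.8]
finger_gap: 0.375
```

Call:
carry_out:
  motion:
    - [[0.2, 1, 0], [0, 0, 0], 20]

```text
time_s: 10.7
eef_pos: [581.5, 136.7, 239.0]
tcp_rot: [3.137, 0.001, -0.183]
ft_force: [-1.7, -5.6, 1.6]
finger_gap: 0.37
```

Call:
carry_out:
  motion:
    - [[-0.3, -1.5, 0], [0.15, 0, 0.05], 20]
    - [[-0.3, -1, 0], [0, 0, 0], 20]
    - [[0, 0, 0], [0, 0, 0], 20]

```text
time_s: 11.0
eef_pos: [581.1, 134.9, 239.3]
tcp_rot: [-3.141, 0.001, -0.182]
ft_force: [0.1, -0.1, -0.7]
finger_gap: 0.375
```

Call:
carry_out:
  motion:
    - [[-0.1, -0.7, 0], [0, 0, 0], 20]

```text
time_s: 11.1
eef_pos: [581.1, 134.7, 239.4]
tcp_rot: [-3.141, 0.0, -0.182]
ft_force: [-0.3, 0.1, -0.7]
finger_gap: 0.372
```

Call:
carry_out:
  motion:
    - [[-0.1, -0.7, 0], [0, 0, 0], 20]

```text
time_s: 11.2
eef_pos: [581.0, 134.2, 239.5]
tcp_rot: [-3.14, 0.0, -0.181]
ft_force: [-0.2, -0.1, -0.3]
finger_gap: 0.374
```

Call:
carry_out:
  motion:
    - [[-0.1, -0.7, 0], [0, 0, 0], 20]

```text
time_s: 11.3
eef_pos: [580.9, 133.6, 239.5]
tcp_rot: [-3.14, 0.0, -0.181]
ft_force: [0.9, 0.5, -0.2]
finger_gap: 0.379
```

Call:
carry_out:
  motion:
    - [[-0.1, -0.5, 0], [-0.1, 0, 0], 20]

```text
time_s: 11.4
eef_pos: [580.8, 133.1, 239.5]
tcp_rot: [3.141, -0.0, -0.181]
ft_force: [0.4, 0.5, -0.8]
finger_gap: 0.369
```

Call:
carry_out:
  motion:
    - [[-0.1, -0.5, 0], [0, 0, 0], 20]

```text
time_s: 11.5
eef_pos: [580.6, 132.8, 239.5]
tcp_rot: [-3.141, -0.0, -0.181]
ft_force: [-0.1, 1.2, -0.2]
finger_gap: 0.372
```

Call:
carry_out:
  motion:
    - [[-0.1, -0.8, 0], [0, 0, 0], 20]

```text
time_s: 11.6
eef_pos: [580.5, 132.6, 239.6]
tcp_rot: [-3.141, -0.0, -0.18]
ft_force: [0.1, 3.5, -1.7]
finger_gap: 0.372
```

Call:
carry_out:
  motion:
    - [[-0.1, -0.8, 0], [0, 0, 0], 20]

```text
time_s: 11.7
eef_pos: [580.4, 132.3, 239.6]
tcp_rot: [-3.14, -0.0, -0.18]
ft_force: [0.2, 3.7, -1.1]
finger_gap: 0.369
```

Call:
carry_out:
  motion:
    - [[0.5, 1.6, 0], [0, 0, 0], 20]
    - [[0.1, 0.4, -2], [0, 0, 0], 20]
    - [[0, 0, -1.5], [0, 0, 0], 20]
    - [[0, 0, 0], [0, 0, 0], 20]

```text
time_s: 12.1
eef_pos: [581.1, 133.4, 235.7]
tcp_rot: [-3.141, -0.0, -0.18]
ft_force: [-0.4, 0.2, 0.1]
finger_gap: 0.369
```

Call:
carry_out:
  motion:
    - [[0, 0, -1], [0, 0, 0], 20]

```text
time_s: 12.2
eef_pos: [581.1, 133.3, 234.6]
tcp_rot: [-3.142, -0.0, -0.181]
ft_force: [0.5, 0.0, -0.4]
finger_gap: 0.372
```

Call:
carry_out:
  motion:
    - [[0, 0, -1], [0, 0, 0], 20]

```text
time_s: 12.3
eef_pos: [581.4, 133.1, 234.4]
tcp_rot: [-3.141, -0.001, -0.181]
ft_force: [-3.4, -0.6, 13.7]
finger_gap: 0.371
```

```bash
python3 st.py 581 134.4 234 -10.4
```

```text
12.3 [581.4  133.14 234.41] [-1.7997e+02 -5.0000e-02 -1.0360e+01] F [-3.37 -0.56 13.67] T [-0.19  0.68 -0.04] gap 31.58
shift [-0.4   1.26 -0.41] rotvec [-0.03  0.06 -0.04]
```

Call:
carry_out:
  motion:
    - [[0, 0, 0.3], [0, 0, 0], 30]
    - [[0, 0, 0], [0, 0, 0], 42]
    - [[0, 0, 0], [0, 0, 0], 52]
    - [[0, 0, 0], [0, 0, 0], 55]
    - [[0, 0, 0], [0, 0, 0], 55]

```text
time_s: 12.8
eef_pos: [581.5, 132.9, 234.7]
tcp_rot: [-3.141, -0.001, -0.181]
ft_force: [-1.0, 0.0, 0.4]
finger_gap: 0.543
```

Call:
carry_out:
  motion:
    - [[0, 0, 5], [0, 0, 0], 55]
    - [[0, 0, 15], [0, 0, 0], 55]
    - [[0, 0, 40], [0, 0, 0], 55]
    - [[0, 0, 45], [0, 0, 0], 55]
    - [[0, 0, 20], [0, 0, 0], 55]
    - [[0, -30, 0], [0, 0, 0], 55]
    - [[0, -40, 0], [0, 0, 0], 55]
    - [[0, -40, 0], [0, 0, 0], 55]

```text
time_s: 13.6
eef_pos: [580.3, 25.5, 372.6]
tcp_rot: [-3.138, -0.005, -0.171]
ft_force: [1.6, -0.3, -0.0]
finger_gap: 0.55
```

```bash
python3 st.py 499.5 -259 330 22.9; python3 - <<'E'
from h import *
import pickle
t=get_image("top");s=get_image("scene");pickle.dump((t,s),open("im2.pkl","wb"))
crop(s["pixels"],275,165,60,55,12,"pics/s9.png")
crop(t["pixels"],180,150,80,75,9,"pics/t9.png")
E
```

```text
13.6 [580.33  25.54 372.61] [-179.77   -0.31   -9.81] F [ 1.57 -0.3  -0.04] T [-0.05  0.02 -0.06] gap 46.78
shift [ -80.83 -284.54  -42.61] rotvec [-0.27  0.28 32.71]
```

View pics/s9.png

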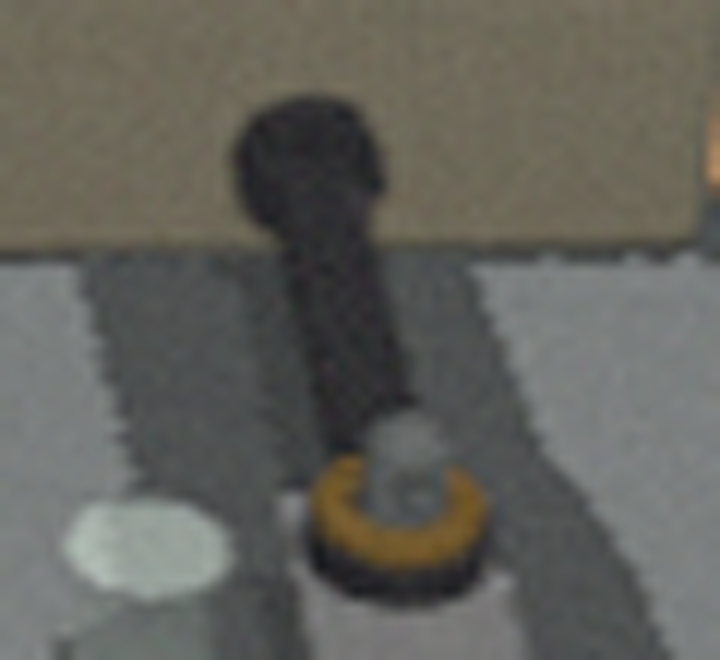

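View pics/t9.png

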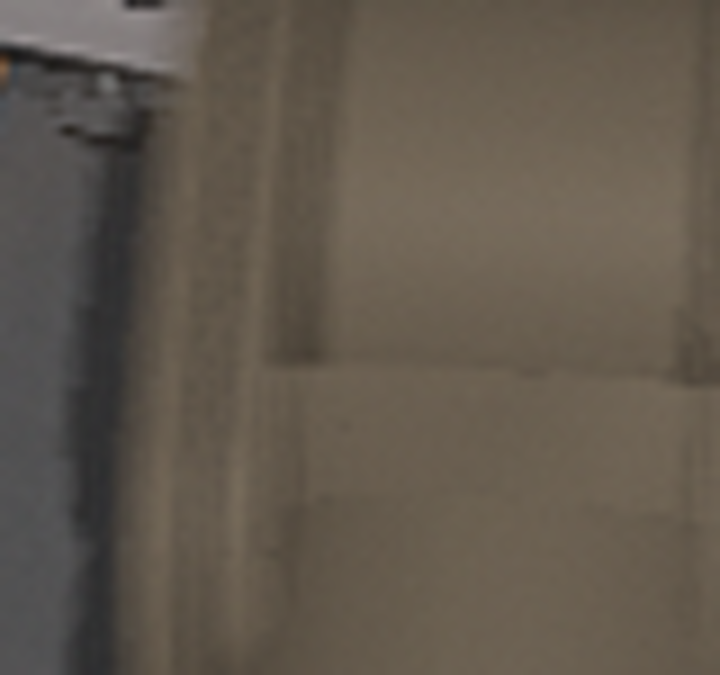

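The washer lies flat on the eye around the pin, at crop (400,510). Next is the clip.

Call:
carry_out:
  motion:
    - [[-8, -40, 0], [0, 0.3, 5], 50]
    - [[-10, -40, 0], [0, 0, 5], 50]
    - [[-12, -40, 0], [0, 0, 5], 48]
    - [[-12, -40, 0], [0, 0, 5], 48]
    - [[-12, -40, -20], [0, 0, 5], 48]
    - [[-12, -40, -30], [0, 0, 5], 48]
    - [[-10, -35, -30], [0, 0, 2], 48]
    - [[0, 0, -20], [0, 0, 0], 48]
    - [[0, 0, 0], [0, 0, 0], 48]

```text
time_s: 14.6
eef_pos: [499.5, -264.1, 282.0]
tcp_rot: [3.14, -0.013, 0.4]
ft_force: [0.1, 0.2, 0.4]
finger_gap: 0.48
```

```bash
python3 st.py 499.5 -259 200 22.9
```

```text
14.6 [ 499.49 -264.1   282.02] [179.92  -0.74  22.91] F [0.13 0.24 0.35] T [ 0.02 -0.01 -0.01] gap 40.82
shift [ 1.000e-02  5.100e+00 -8.202e+01] rotvec [-0.22  0.71 -0.01]
```

Call:
carry_out:
  motion:
    - [[0, 3, -35], [-0.2, 0.7, 0], 45]
    - [[0, 2, -35], [0, 0, 0], 45]
    - [[0, 0, -10], [0, 0, 0], 45]
    - [[0, 0, 0], [0, 0, 0], 45]
    - [[0, 0, 0], [0, 0, 0], 45]

```text
time_s: 15.1
eef_pos: [503.8, -257.7, 208.6]
tcp_rot: [3.137, -0.008, 0.403]
ft_force: [0.6, 0.6, 0.4]
finger_gap: 0.448
```

```bash
python3 st.py 499.5 -259 200 22.9
```

```text
15.1 [ 503.81 -257.73  208.59] [179.75  -0.46  23.07] F [0.64 0.57 0.42] T [ 0.03  0.   -0.02] gap 38.11
shift [-4.31 -1.27 -8.59] rotvec [ 0.05  0.52 -0.17]
```

Call:
carry_out:
  motion:
    - [[-4.2, -1.2, -8], [0.05, 0.5, -0.2], 45]
    - [[0, 0, 0], [0, 0, 0], 45]
    - [[0, 0, -10], [0, 0, 0], 45]
    - [[0, 0, 0], [0, 0, 0], 45]

```text
time_s: 15.5
eef_pos: [500.9, -259.3, 193.6]
tcp_rot: [3.138, -0.005, 0.4]
ft_force: [-0.7, -0.0, -0.8]
finger_gap: 0.451
```

```bash
python3 st.py 499.5 -259 180 22.9; python3 - <<'E'
from h import *
import pickle
t=get_image("top");s=get_image("scene")
crop(s["pixels"],110,180,70,70,10,"pics/s10.png")
crop(t["pixels"],335,190,60,60,10,"pics/t10.png")
E
```

```text
15.5 [ 500.92 -259.35  193.61] [179.82  -0.28  22.9 ] F [-0.7  -0.04 -0.83] T [0.02 0.03 0.05] gap 38.34
shift [ -1.42   0.35 -13.61] rotvec [0.06 0.33 0.  ]
```

View pics/s10.png

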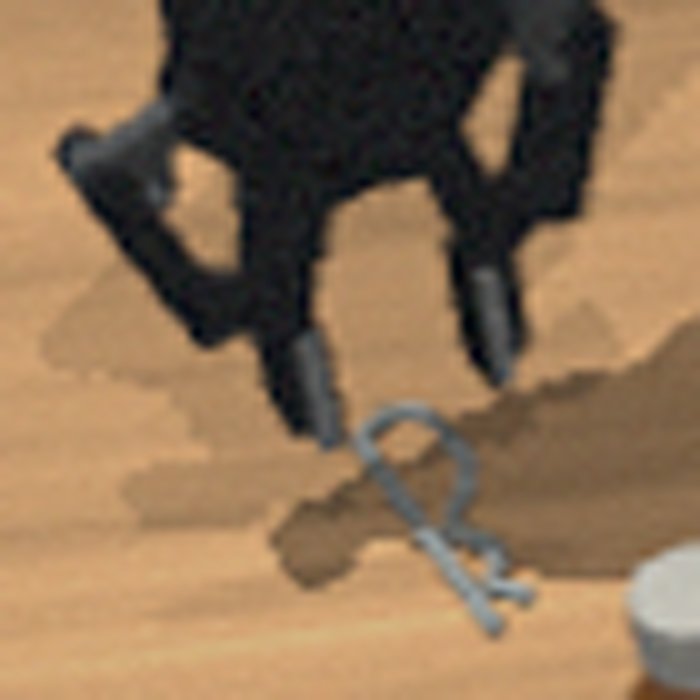

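View pics/t10.png

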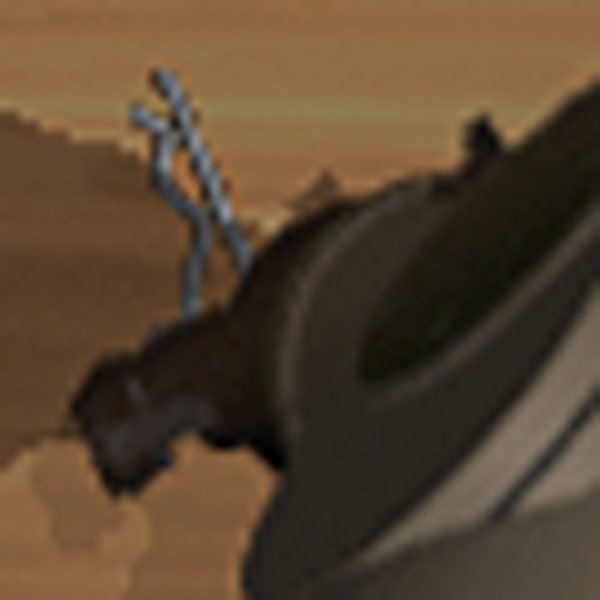

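Call:
carry_out:
  motion:
    - [[-1.4, 0.3, -6], [0.05, 0.3, 0], 42]
    - [[0, 0, -5], [0, 0, 0], 42]
    - [[0, 0, 0], [0, 0, 0], 42]
    - [[0, 0, 0], [0, 0, 0], 42]

```text
time_s: 16.0
eef_pos: [499.8, -259.5, 182.6]
tcp_rot: [3.14, -0.001, 0.399]
ft_force: [-0.0, 0.1, -0.4]
finger_gap: 0.42
```

```bash
python3 st.py 499.5 -259 174 22.9
```

```text
16.0 [ 499.75 -259.55  182.61] [ 1.7993e+02 -4.0000e-02  2.2870e+01] F [-0.04  0.1  -0.38] T [-0.01  0.   -0.01] gap 35.68
shift [-0.25  0.55 -8.61] rotvec [0.05 0.06 0.03]
```

Call:
carry_out:
  motion:
    - [[-0.2, 0.5, -5], [0.05, 0.05, 0], 40]
    - [[0, 0, -2], [0, 0, 0], 40]
    - [[0, 0, 0], [0, 0, 0], 40]

```text
time_s: 16.3
eef_pos: [499.6, -259.0, 175.0]
tcp_rot: [-3.142, -0.0, 0.399]
ft_force: [0.5, -0.3, 0.2]
finger_gap: 0.394
```

Call:
carry_out:
  motion:
    - [[0, 0, -1.5], [0, 0, 0], 38]
    - [[0, 0, 0], [0, 0, 0], 38]

```text
time_s: 16.5
eef_pos: [499.6, -259.0, 173.4]
tcp_rot: [-3.142, -0.0, 0.399]
ft_force: [1.0, -0.7, 0.2]
finger_gap: 0.377
```

```bash
python3 st.py 499.5 -259 174 22.9; python3 - <<'E'
from h import *
s=get_image("scene")
crop(s["pixels"],120,190,60,60,11,"pics/s11.png")
E
```

```text
16.5 [ 499.59 -258.98  173.41] [-1.800e+02 -1.000e-02  2.288e+01] F [ 1.01 -0.69  0.17] T [-0.04 -0.01 -0.01] gap 32.05
shift [-0.09 -0.02  0.59] rotvec [-0.01  0.01  0.02]
```

View pics/s11.png

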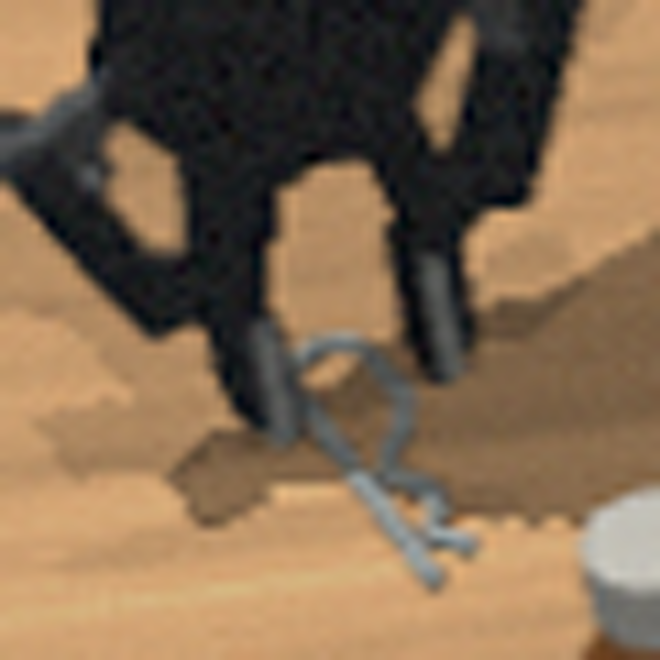

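Call:
carry_out:
  motion:
    - [[0, 0, 0.4], [0, 0, 0], 32]
    - [[0, 0, 0], [0, 0, 0], 27]
    - [[0, 0, 0], [0, 0, 0], 22]
    - [[0, 0, 0], [0, 0, 0], 15]
    - [[0, 0, 0], [0, 0, 0], 15]
  force: 30

```text
time_s: 17.05
eef_pos: [499.7, -259.1, 174.3]
tcp_rot: [3.141, -0.001, 0.399]
ft_force: [-0.6, -0.9, 0.1]
finger_gap: 0.277
```

```bash
python3 st.py 499.5 -259 174 22.9
```

```text
17.05 [ 499.73 -259.08  174.32] [ 1.7998e+02 -5.0000e-02  2.2880e+01] F [-0.57 -0.88  0.13] T [-0.04 -0.03  0.  ] gap 23.53
shift [-0.23  0.08 -0.32] rotvec [0.   0.05 0.02]
```

Gap reads about 23.5, consistent with the 25 mm clip. I'll firm the grip, wait for it to settle, and lift.

Call:
carry_out:
  motion:
    - [[0, 0, 0], [0, 0, 0], 10]
    - [[0, 0, 0], [0, 0, 0], 10]
    - [[0, 0, 0], [0, 0, 0], 10]
  force: 80

```text
time_s: 17.35
eef_pos: [499.9, -259.1, 174.6]
tcp_rot: [3.141, -0.001, 0.399]
ft_force: [0.5, 0.7, 1.1]
finger_gap: 0.252
```

```bash
python3 st.py 499.5 -259 174 22.9
```

```text
17.35 [ 499.85 -259.14  174.57] [ 1.7997e+02 -7.0000e-02  2.2870e+01] F [0.51 0.68 1.05] T [ 0.03  0.1  -0.  ] gap 21.41
shift [-0.35  0.14 -0.57] rotvec [0.   0.07 0.03]
```

Call:
carry_out:
  motion:
    - [[0, 0, 3], [0, 0, 0], 10]
    - [[0, 0, 20], [0, 0, 0], 10]
    - [[0, 0, 40], [0, 0, 0], 10]
    - [[0, 0, 40], [0, 0, 0], 10]
    - [[0, 0, 40], [0, 0, 0], 10]
    - [[0, 0, 20], [0, 0, 0], 10]
    - [[0, 0, 0], [0, 0, 0], 10]

```text
time_s: 18.05
eef_pos: [497.7, -258.8, 343.0]
tcp_rot: [-3.14, 0.002, 0.398]
ft_force: [-0.3, 0.6, -1.6]
finger_gap: 0.253
```

```bash
python3 st.py 480 156 330 -10.4;  python3 - <<'E'
from h import *
import pickle
s=get_image("scene");t=get_image("top")
crop(s["pixels"],110,120,80,80,9,"pics/s12.png");crop(t["pixels"],320,180,80,80,9,"pics/t12.png")
E
```

```text
18.05 [ 497.72 -258.8   342.99] [-1.7992e+02  1.3000e-01  2.2810e+01] F [-0.26  0.55 -1.58] T [-0.05 -0.01  0.03] gap 21.54
shift [-17.72 414.8  -12.99] rotvec [ -0.07  -0.14 -33.21]
```

View pics/s12.png

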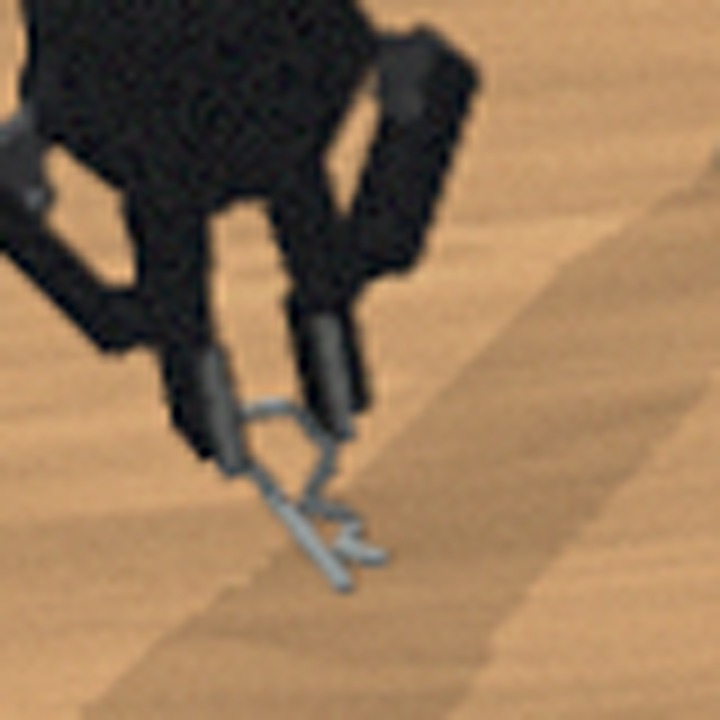

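View pics/t12.png

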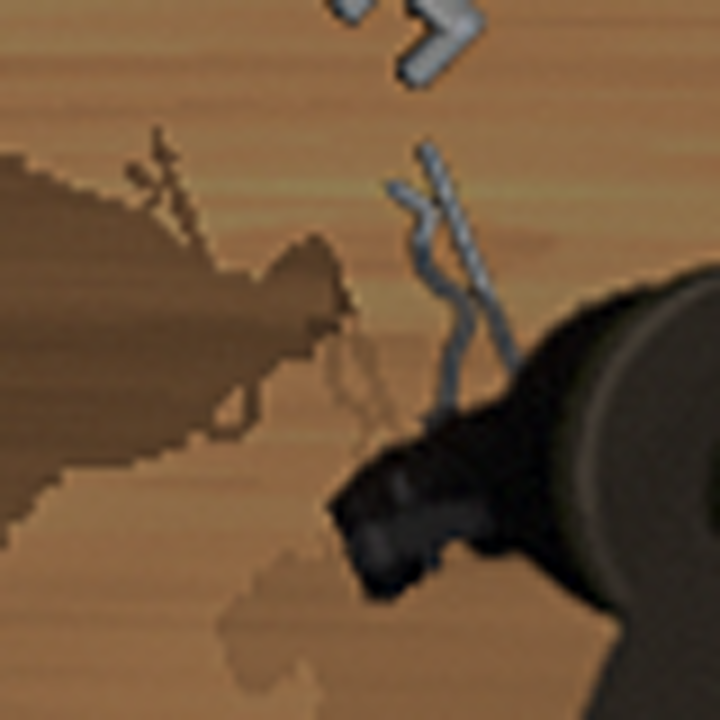

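```bash
python3 - <<'E'
from h import *
import pickle
t,s=pickle.load(open("im0.pkl","rb"))
for q in onz(t,[(235.4,255.6),(160.6,240.7)],105): 
    print(q, "u",q[0]*.9836-q[1]*.1805,"v",q[0]*.1805+q[1]*.9836)
E
python3 st.py 488.4 161.6 330 -10.4
```

```text
[416.94932409  67.04134492 105.        ] u 398.01039241702273 v 141.20121986290445
[450.01894637 255.13404525 105.        ] u 396.58694048557464 v 332.17826672725766
18.15 [ 497.26 -258.31  340.2 ] [-179.79    0.29   22.82] F [ 0.07 -0.82 -1.12] T [ 0.02 -0.   -0.05] gap 21.44
shift [ -8.86 419.91 -10.2 ] rotvec [ -0.18  -0.32 -33.22]
```

Call:
carry_out:
  motion:
    - [[3, 41, 3], [0, -0.3, -3.3], 10]
    - [[3, 41, 3], [0, 0, -3.3], 10]
    - [[2, 41, 2], [0, 0, -3.3], 10]
    - [[0, 41, 0], [0, 0, -3.3], 10]
    - [[0, 41, 0], [0, 0, -3.3], 10]
    - [[-2, 41, 0], [0, 0, -3.3], 10]
    - [[-3, 41, 0], [0, 0, -3.3], 10]
    - [[-4, 41, 0], [0, 0, -3.3], 10]
    - [[-4, 35, 0], [0, 0, -3.3], 10]
    - [[0, 0, 0], [0, 0, 0], 10]

```text
time_s: 19.15
eef_pos: [483.1, 118.8, 332.9]
tcp_rot: [3.137, 0.023, -0.144]
ft_force: [-0.2, 0.0, -0.1]
finger_gap: 0.253
```

```bash
python3 st.py 488.4 161.6 290 -10.4
```

```text
19.15 [483.05 118.8  332.86] [179.76   1.34  -8.28] F [-0.16  0.   -0.12] T [-0.06  0.02  0.04] gap 21.52
shift [  5.35  42.8  -42.86] rotvec [ 0.02 -1.36 -2.13]
```

Call:
carry_out:
  motion:
    - [[3, 20, -5], [0, -1.3, -1], 10]
    - [[2, 20, -15], [0, 0, -1], 10]
    - [[0, 0, -10], [0, 0, 0], 10]
    - [[0, 0, 0], [0, 0, 0], 10]
    - [[0, 0, 0], [0, 0, 0], 10]

```text
time_s: 19.65
eef_pos: [486.3, 158.2, 295.6]
tcp_rot: [3.133, 0.008, -0.178]
ft_force: [0.2, -0.7, -0.8]
finger_gap: 0.255
```

```bash
python3 st.py 488.4 161.6 275 -10.4
```

```text
19.65 [486.28 158.19 295.61] [179.52   0.45 -10.22] F [ 0.17 -0.72 -0.77] T [0.01 0.02 0.03] gap 21.63
shift [  2.12   3.41 -20.61] rotvec [ 0.39 -0.53 -0.19]
```

Call:
carry_out:
  motion:
    - [[2.1, 3.4, -20], [0.4, -0.5, -0.2], 10]
    - [[0, 0, -15], [0, 0, 0], 10]
    - [[0, 0, 0], [0, 0, 0], 10]
    - [[0, 0, 0], [0, 0, 0], 10]

```text
time_s: 20.05
eef_pos: [489.4, 157.6, 261.3]
tcp_rot: [-3.141, -0.001, -0.186]
ft_force: [-0.4, -0.7, 0.1]
finger_gap: 0.247
```

```bash
python3 st.py 488.4 161.6 243.5 -10.4
```

```text
20.05 [489.42 157.62 261.3 ] [-1.7997e+02 -5.0000e-02 -1.0670e+01] F [-0.41 -0.74  0.13] T [0.01 0.02 0.05] gap 21.0
shift [ -1.02   3.98 -17.8 ] rotvec [-0.02  0.06  0.27]
```

Call:
carry_out:
  motion:
    - [[-1, 4, -8], [0, 0.05, 0.25], 10]
    - [[0, 0, -4], [0, 0, 0], 10]
    - [[0, 0, 0], [0, 0, 0], 10]

```text
time_s: 20.35
eef_pos: [489.0, 161.4, 250.3]
tcp_rot: [-3.139, -0.002, -0.182]
ft_force: [1.6, 0.5, -0.3]
finger_gap: 0.251
```

```bash
python3 st.py 488.4 161.6 243.5 -10.4
```

```text
20.35 [488.98 161.39 250.3 ] [-1.7987e+02 -1.0000e-01 -1.0450e+01] F [ 1.64  0.54 -0.28] T [ 0.02  0.01 -0.01] gap 21.31
shift [-0.58  0.21 -6.8 ] rotvec [-0.11  0.13  0.05]
```

Call:
carry_out:
  motion:
    - [[-0.5, 0.2, -5], [-0.1, 0.1, 0.05], 10]
    - [[0, 0, -1.8], [0, 0, 0], 10]
    - [[0, 0, 0], [0, 0, 0], 10]

```text
time_s: 20.65
eef_pos: [488.5, 161.8, 243.3]
tcp_rot: [-3.141, -0.001, -0.181]
ft_force: [-0.3, 0.5, -0.7]
finger_gap: 0.253
```

```bash
python3 st.py 488.4 161.6 243.5 -10.4; python3 - <<'E'
from h import *
import pickle
s=get_image("scene");t=get_image("top");pickle.dump((t,s),open("im3.pkl","wb"))
crop(s["pixels"],275,160,70,60,11,"pics/s13.png");crop(t["pixels"],180,160,70,60,11,"pics/t13.png")
g=s["pixels"]
# predicted points: leg axis at tip, seat, from TCP
st=get_state();p=st["eef_pos"];R=Ro.from_euler('z',st["tcp_rot"][2]).as_matrix()
z=p[2]-172.05
for n,o in(("tip",[75,-10,0]),("seat",[46,-10,0]),("mouth",[67,3,0]),("bow",[0,0,0])):
    P=np.array([p[0],p[1],z])+R@np.array(o); print(n,P.round(1),"scene",proj(s,P).round(1),"top",proj(t,P).round(1))
E
```

```text
20.65 [488.54 161.79 243.33] [-1.7997e+02 -4.0000e-02 -1.0370e+01] F [-0.35  0.53 -0.7 ] T [-0.02  0.03  0.09] gap 21.53
shift [-0.14 -0.19  0.17] rotvec [-0.02  0.04 -0.03]
tip [560.6 138.4  71.5] scene [[306.8 199.2]] top [[210.2 197.8]]
seat [532.  143.7  71.5] scene [[305.2 192.7]] top [[207.9 208.7]]
mouth [555.  152.7  71.5] scene [[311.4 197.3]] top [[204.7 199.8]]
bow [488.6 161.8  71.5] scene [[306.4 183. ]] top [[200.5 225.4]]
```

View pics/s13.png

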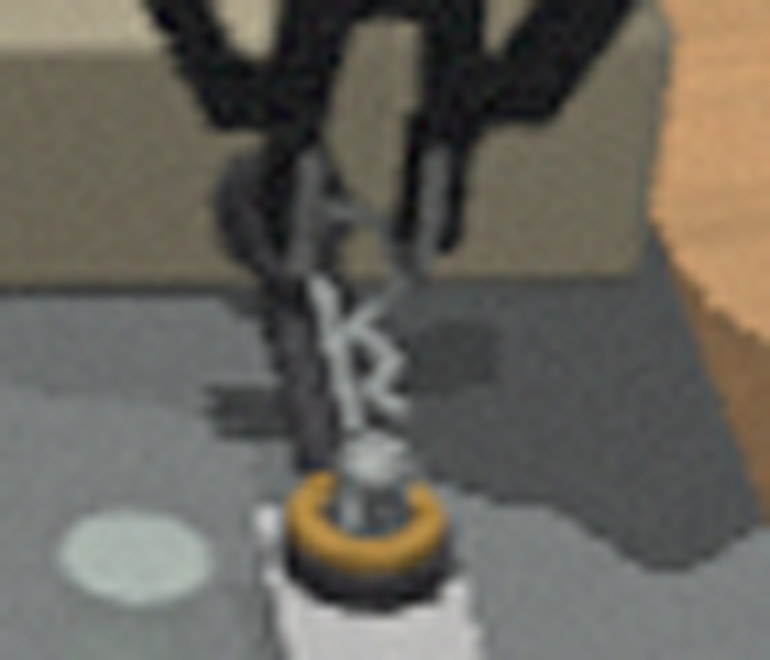

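View pics/t13.png

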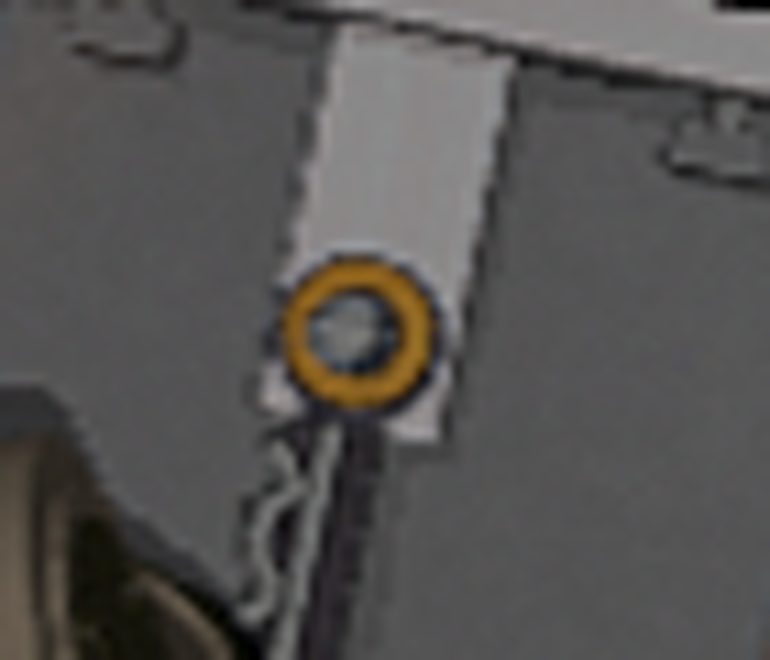

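```bash
python3 - <<'E'
from h import *
import pickle
t,s=pickle.load(open("im3.pkl","rb"))
g=cv2.cvtColor(t["pixels"],cv2.COLOR_BGR2GRAY).astype(float)
P=[]
for y in range(200,219):
    c=209.8-(y-198.6)*45/210.; x=np.arange(int(round(c))-2,int(round(c))+3); w=np.clip(g[y,x]-75,0,None)
    P.append(((w*x).sum()/w.sum(),y))
P=np.array(P);print(P[:,0].round(1))
W=onz(t,P,71.5)[:,:2]
vx,vy,x0,y0=cv2.fitLine(np.float32(W),cv2.DIST_HUBER,0,.01,.01).ravel()
print(np.degrees(np.arctan(vy/vx)),"v leg near tip",W[:4]@[.1805,.9836])
# washer/pin
hsv=cv2.cvtColor(t["pixels"],cv2.COLOR_BGR2HSV).astype(int)
m=(hsv[...,1]>120);m[:180]=0;m[202:]=0;m[:,:200]=0;m[:,225:]=0
c,_=cv2.findContours(m.astype(np.uint8),cv2.RETR_EXTERNAL,cv2.CHAIN_APPROX_NONE);c=max(c,key=cv2.contourArea)
f=np.zeros(m.shape,np.uint8);cv2.drawContours(f,[c],-1,1,-1);ys,xs=np.nonzero(f)
q=onz(t,(xs.mean(),ys.mean()),66)[0];print("washer",q,"v",q[:2]@[.1805,.9836],np.sqrt(f.sum()*4/np.pi)*990/381)
x=np.arange(204,218);y=np.arange(184,197);print(g[184:197,204:218].astype(int))
E
```

```text
[209.7 209.3 208.9 208.9 208.1 208.  208.  207.9 207.7 207.7 207.3 207.
 207.  206.8 205.6 205.2 206.  205.8 205.6]
-10.840798 v leg near tip [237.5528473  237.89964065 238.29379955 237.92637589]
washer [581.22749355 134.8319363   66.        ] v 237.53225513007268 35.30606198610576
[[ 81  94 127 129  89  81  89  94  95  96  98  88  65 100]
 [ 82 110 127  68  78  99 107 106 104 103 104  98  87  72]
 [ 72  59  74  76 102 100  73  59  46  42  65  96 105  89]
 [ 78  59  67 103 102  79  78  92 103  82  51  71 107 109]
 [ 81  72  85  90  56  64  87 101 103 101  60  44  76 110]
 [ 72  51  89  93  85 114 109 107 103  94  52  31  58 108]
 [ 51  66  89  96  78  93 110 115 122 111  65  66  58 108]
 [ 45  61  80  96  76  89 105 112 110  78  44  45  60 111]
 [ 69  74  75 105 103  92  96 100  72  47  26  56  93 113]
 [114 114  54  93 106  92  63  66  26  33  44  77 108 102]
 [127 118  44  66  96 101 102  94  73  82  86 102 108  78]
 [140 141 114  35  65 102 107 107 103 103 106 106  75  31]
 [144 145 135  83  40  50  57  84  84  70  69  44  31  68]]
```

Call:
carry_out:
  motion:
    - [[4, -1, 0.1], [0, 0, 0], 10]
    - [[3.5, -0.7, 0], [0, 0, 0], 10]
    - [[0, 0, 0], [0, 0, 0], 10]

```text
time_s: 21.05
eef_pos: [497.0, 159.9, 244.0]
tcp_rot: [-3.141, -0.001, -0.181]
ft_force: [0.1, -0.6, -0.3]
finger_gap: 0.251
```

```bash
cat > uv.py <<'E'
from h import *
s=get_state();p=s["eef_pos"];c,sn=.9836,.1805
u=p[0]*c-p[1]*sn;v=p[0]*sn+p[1]*c
F=s["ft_force"];print(round(s["time_s"],2),"u",u.round(2),"v",v.round(2),"z",p[2].round(2),"err v",(247.05-v).round(2),"rot",np.degrees(s["tcp_rot"]).round(2),"Fu",(F[0]*c-F[1]*sn).round(1),"Fv",(F[0]*sn+F[1]*c).round(1),"Fz",F[2].round(1),"tip u",(u+75).round(1))
E
python3 uv.py
```

```text
21.05 u 459.94 v 247.02 z 244.0 err v 0.03 rot [-1.7994e+02 -8.0000e-02 -1.0370e+01] Fu 0.2 Fv -0.5 Fz -0.3 tip u 534.9
```

Call:
carry_out:
  motion:
    - [[2, -0.35, -0.4], [0, 0.05, 0], 10]
    - [[2, -0.35, 0], [0, 0, 0], 10]
    - [[0, 0, 0], [0, 0, 0], 10]

```text
time_s: 21.35
eef_pos: [501.5, 159.1, 243.6]
tcp_rot: [-3.141, -0.001, -0.181]
ft_force: [-0.0, 0.5, -0.6]
finger_gap: 0.257
```

```bash
python3 uv.py
```

```text
21.35 u 464.58 v 246.99 z 243.62 err v 0.06 rot [-1.7995e+02 -4.0000e-02 -1.0380e+01] Fu -0.1 Fv 0.4 Fz -0.6 tip u 539.6
```

Call:
carry_out:
  motion:
    - [[2, -0.4, 0], [0, 0, 0], 10]
    - [[2, -0.4, 0], [0, 0, 0], 10]

```text
time_s: 21.55
eef_pos: [505.6, 158.3, 243.6]
tcp_rot: [-3.141, -0.0, -0.181]
ft_force: [0.4, -0.8, -0.0]
finger_gap: 0.253
```

```bash
python3 uv.py
```

```text
21.55 u 468.72 v 246.97 z 243.56 err v 0.08 rot [-1.7995e+02 -2.0000e-02 -1.0370e+01] Fu 0.5 Fv -0.8 Fz -0.0 tip u 543.7
```

Call:
carry_out:
  motion:
    - [[2, -0.35, 0], [0, 0, 0], 10]
    - [[2, -0.35, 0], [0, 0, 0], 10]
    - [[2, -0.35, 0], [0, 0, 0], 10]

```text
time_s: 21.85
eef_pos: [512.1, 157.2, 243.6]
tcp_rot: [-3.141, -0.0, -0.181]
ft_force: [-0.1, 0.7, 0.2]
finger_gap: 0.252
```

```bash
python3 uv.py; python3 - <<'E'
from h import *
s=get_image("scene");t=get_image("top")
crop(s["pixels"],275,160,70,60,11,"pics/s14.png");crop(t["pixels"],180,160,70,60,11,"pics/t14.png")
E
```

```text
21.85 u 475.36 v 247.04 z 243.57 err v 0.01 rot [-1.7995e+02 -2.0000e-02 -1.0370e+01] Fu -0.3 Fv 0.7 Fz 0.2 tip u 550.4
```

View pics/t14.png

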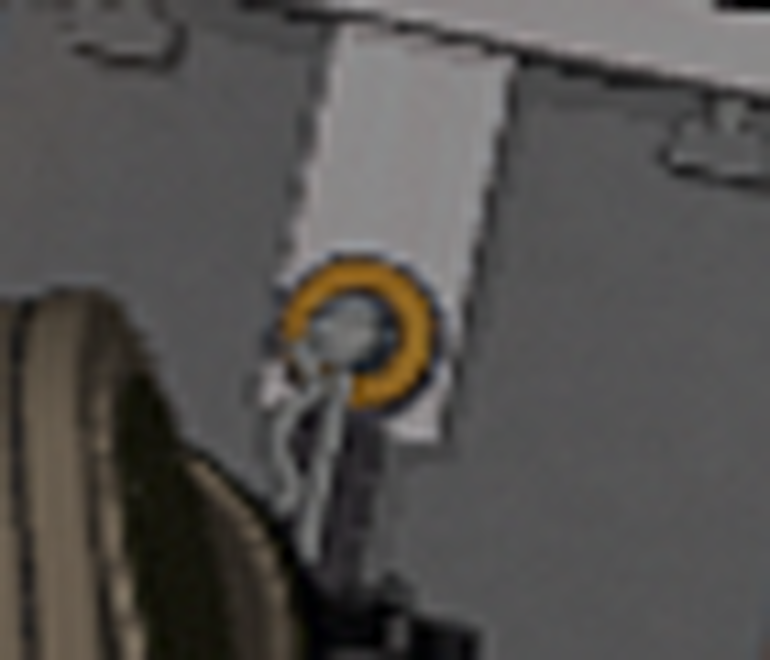

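View pics/s14.png

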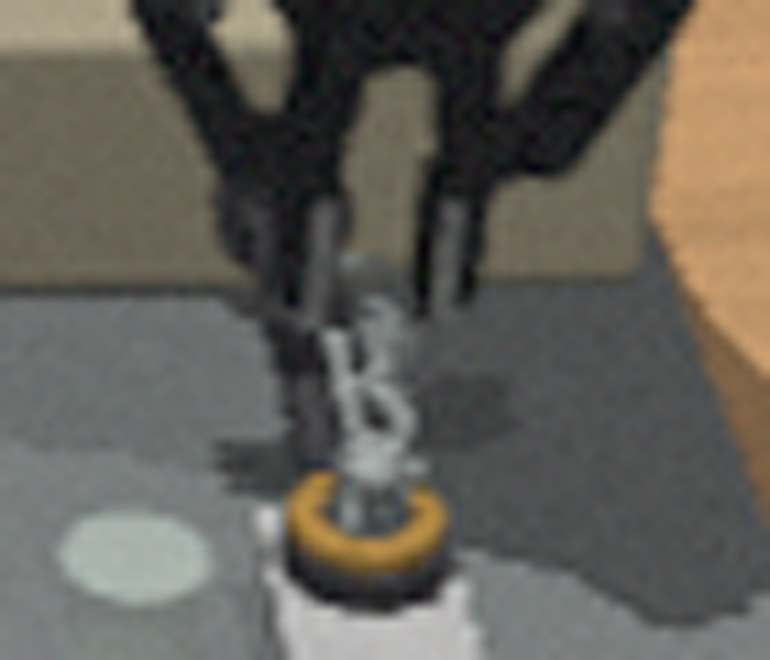

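The straight leg has entered the hole: its tip is under the pin top at crop (345,375), and the washer hasn't moved. I keep pushing.

Call:
carry_out:
  motion:
    - [[2, -0.35, 0], [0, 0, 0], 10]
    - [[2, -0.35, 0], [0, 0, 0], 10]
    - [[2, -0.35, 0], [0, 0, 0], 10]
    - [[2, -0.35, 0], [0, 0, 0], 10]
  force: 100

```text
time_s: 22.35
eef_pos: [519.7, 157.0, 243.2]
tcp_rot: [-3.14, 0.002, -0.179]
ft_force: [-2.2, 1.0, -0.0]
finger_gap: 0.242
```

```bash
python3 uv.py
```

```text
22.35 u 482.81 v 248.21 z 243.16 err v -1.16 rot [-1.7991e+02  1.4000e-01 -1.0270e+01] Fu -2.3 Fv 0.6 Fz -0.0 tip u 557.8
```

Call:
carry_out:
  motion:
    - [[2, -0.35, 0], [0, 0, 0], 10]
    - [[2, -0.35, 0], [0, 0, 0], 10]
    - [[2, -0.35, 0], [0, 0, 0], 10]
    - [[2, -0.35, 0], [0, 0, 0], 10]

```text
time_s: 22.75
eef_pos: [528.0, 155.6, 242.9]
tcp_rot: [-3.141, 0.004, -0.179]
ft_force: [-2.4, 0.9, 0.2]
finger_gap: 0.242
```

```bash
python3 uv.py
```

```text
22.75 u 491.24 v 248.32 z 242.89 err v -1.27 rot [-179.94    0.22  -10.25] Fu -2.5 Fv 0.4 Fz 0.2 tip u 566.2
```

Call:
carry_out:
  motion:
    - [[2, -0.7, 0.3], [0, -0.1, -0.05], 10]
    - [[2, -0.7, 0.2], [0, -0.1, -0.05], 10]
    - [[2, -0.6, 0.1], [0, 0, 0], 10]
    - [[2, -0.4, 0.1], [0, 0, 0], 10]

```text
time_s: 23.15
eef_pos: [536.5, 153.7, 243.5]
tcp_rot: [-3.139, 0.0, -0.18]
ft_force: [-2.0, 2.3, 0.1]
finger_gap: 0.242
```

```bash
python3 uv.py;python3 - <<'E'
from h import *
t=get_image("top")
crop(t["pixels"],180,160,70,60,11,"pics/t15.png")
E
```

```text
23.15 u 499.98 v 247.98 z 243.47 err v -0.93 rot [-1.7987e+02  3.0000e-02 -1.0310e+01] Fu -2.4 Fv 2.0 Fz 0.1 tip u 575.0
```

View pics/t15.png

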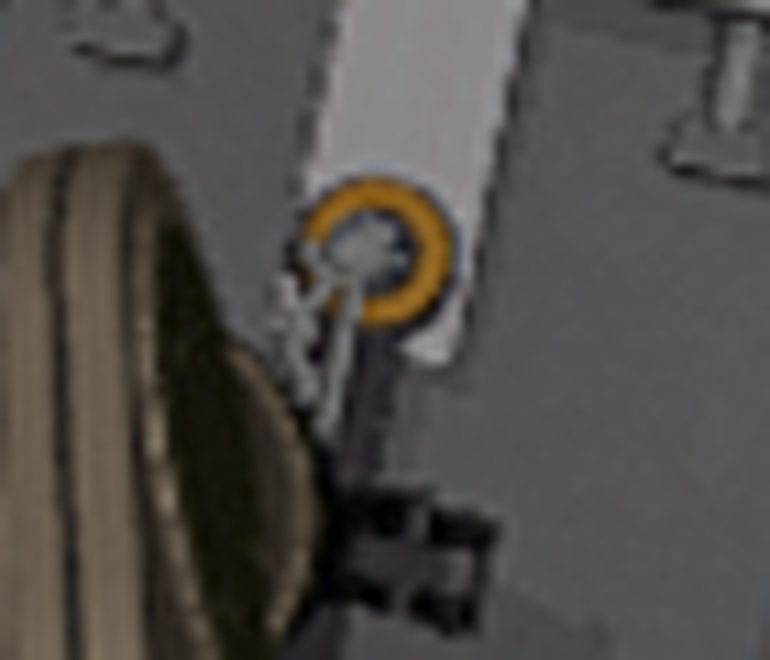

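Call:
carry_out:
  motion:
    - [[2, -0.45, 0], [0, 0, 0], 10]
    - [[2, -0.45, 0], [0, 0, 0], 10]
    - [[2, -0.4, 0], [0, 0, 0], 10]
    - [[2, -0.4, 0], [0, 0, 0], 10]

```text
time_s: 23.6
eef_pos: [545.4, 152.0, 243.6]
tcp_rot: [-3.139, 0.0, -0.18]
ft_force: [-3.1, 3.0, -0.8]
finger_gap: 0.238
```

```bash
python3 uv.py
```

```text
23.6 u 508.99 v 247.93 z 243.6 err v -0.88 rot [-1.7985e+02  1.0000e-02 -1.0290e+01] Fu -3.6 Fv 2.4 Fz -0.8 tip u 584.0
```

Call:
carry_out:
  motion:
    - [[2, -0.4, 0.05], [0, 0, 0], 10]
    - [[2, -0.4, 0.05], [0, 0, 0], 10]
    - [[2, -0.4, 0.05], [0, 0, 0], 10]
    - [[2, -0.4, 0.05], [0, 0, 0], 10]

```text
time_s: 24.0
eef_pos: [553.0, 150.8, 243.1]
tcp_rot: [-3.14, 0.004, -0.179]
ft_force: [-6.1, 3.9, 0.6]
finger_gap: 0.243
```

```bash
python3 uv.py
```

```text
24.0 u 516.67 v 248.13 z 243.13 err v -1.08 rot [-179.88    0.23  -10.26] Fu -6.7 Fv 2.8 Fz 0.6 tip u 591.7
```

Call:
carry_out:
  motion:
    - [[2, -0.4, 0.3], [0, -0.15, -0.1], 10]

```text
time_s: 24.1
eef_pos: [554.4, 150.7, 243.0]
tcp_rot: [-3.139, 0.004, -0.18]
ft_force: [-6.7, 3.3, 0.4]
finger_gap: 0.242
```

Call:
carry_out:
  motion:
    - [[2, -0.4, 0.1], [0, 0, 0], 10]

```text
time_s: 24.2
eef_pos: [555.8, 150.5, 242.6]
tcp_rot: [-3.14, 0.007, -0.18]
ft_force: [-8.7, 3.4, 0.7]
finger_gap: 0.243
```

```bash
python3 uv.py
```

```text
24.2 u 519.53 v 248.37 z 242.65 err v -1.32 rot [-179.9     0.37  -10.32] Fu -9.2 Fv 1.8 Fz 0.7 tip u 594.5
```

Call:
carry_out:
  motion:
    - [[2, -0.8, 0.7], [0, -0.4, 0], 10]

```text
time_s: 24.3
eef_pos: [557.0, 150.2, 242.6]
tcp_rot: [-3.139, 0.003, -0.18]
ft_force: [-5.5, 3.9, 0.4]
finger_gap: 0.245
```

Call:
carry_out:
  motion:
    - [[2, -0.8, 0.7], [0, -0.4, 0], 10]

```text
time_s: 24.4
eef_pos: [558.6, 149.6, 243.0]
tcp_rot: [-3.138, -0.002, -0.179]
ft_force: [-2.5, 3.4, -1.3]
finger_gap: 0.242
```

```bash
python3 uv.py;python3 - <<'E'
from h import *
t=get_image("top")
crop(t["pixels"],185,145,70,60,11,"pics/t16.png")
E
```

```text
24.4 u 522.4 v 247.98 z 242.95 err v -0.93 rot [-1.798e+02 -1.200e-01 -1.026e+01] Fu -3.1 Fv 2.9 Fz -1.3 tip u 597.4
```

View pics/t16.png

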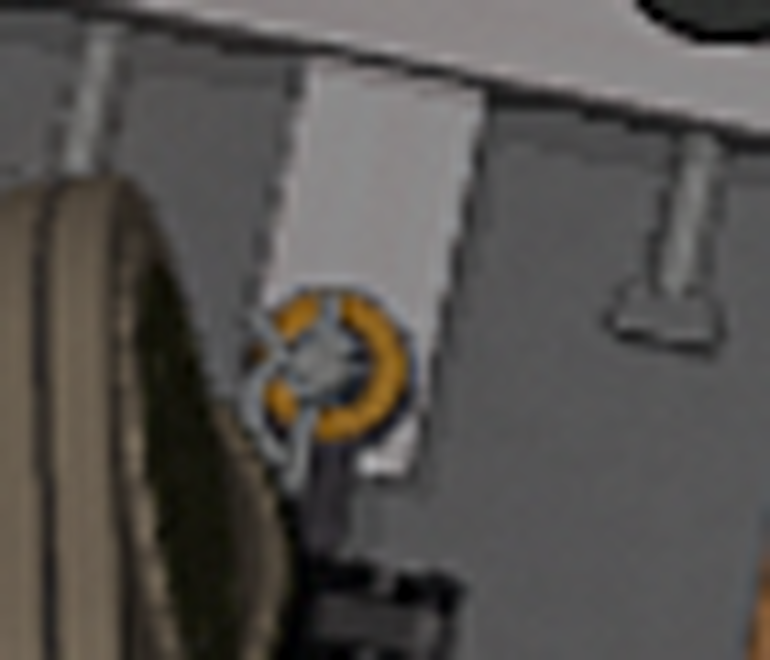

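The narrow part of the curved leg is now beside the pin at crop (285,360) and the push has eased from 9 to 3 N, so it is snapping on. I go on in short steps to the stiff end.

Call:
carry_out:
  motion:
    - [[2, -0.5, 0.3], [0, 0, 0], 10]

```text
time_s: 24.55
eef_pos: [561.0, 149.0, 243.4]
tcp_rot: [-3.138, -0.003, -0.179]
ft_force: [-0.1, 2.9, -2.2]
finger_gap: 0.237
```

Call:
carry_out:
  motion:
    - [[1.5, -0.4, 0.2], [0, 0, 0], 10]

```text
time_s: 24.65
eef_pos: [563.0, 148.6, 243.8]
tcp_rot: [-3.138, -0.004, -0.179]
ft_force: [-1.8, 2.9, -1.2]
finger_gap: 0.244
```

Call:
carry_out:
  motion:
    - [[1.5, -0.4, 0.1], [0, 0, 0], 10]

```text
time_s: 24.75
eef_pos: [565.0, 148.0, 244.2]
tcp_rot: [-3.138, -0.006, -0.179]
ft_force: [0.2, 3.1, -1.7]
finger_gap: 0.239
```

```bash
python3 uv.py
```

```text
24.75 u 529.02 v 247.6 z 244.16 err v -0.55 rot [-179.77   -0.32  -10.26] Fu -0.3 Fv 3.1 Fz -1.7 tip u 604.0
```

Call:
carry_out:
  motion:
    - [[1, -0.3, -0.6], [0, 0.3, 0], 10]

```text
time_s: 24.85
eef_pos: [566.8, 147.4, 244.1]
tcp_rot: [-3.138, -0.002, -0.18]
ft_force: [1.1, 2.1, -0.1]
finger_gap: 0.246
```

Call:
carry_out:
  motion:
    - [[1, -0.3, -0.2], [0, 0, 0], 10]

```text
time_s: 24.95
eef_pos: [568.3, 146.6, 244.1]
tcp_rot: [-3.138, -0.003, -0.18]
ft_force: [0.3, 0.7, 0.0]
finger_gap: 0.243
```

```bash
python3 uv.py
```

```text
24.95 u 532.56 v 246.74 z 244.08 err v 0.31 rot [-1.7982e+02 -1.7000e-01 -1.0330e+01] Fu 0.1 Fv 0.8 Fz 0.0 tip u 607.6
```

Call:
carry_out:
  motion:
    - [[1, -0.3, 0], [0, 0, 0], 10]

```text
time_s: 25.05
eef_pos: [569.4, 146.0, 244.1]
tcp_rot: [-3.139, -0.003, -0.181]
ft_force: [-2.9, 2.7, 0.1]
finger_gap: 0.241
```

Call:
carry_out:
  motion:
    - [[1, -0.3, 0], [0, 0, 0], 10]

```text
time_s: 25.15
eef_pos: [570.2, 145.9, 243.9]
tcp_rot: [-3.139, -0.001, -0.181]
ft_force: [-2.9, 4.6, -0.4]
finger_gap: 0.241
```

```bash
python3 uv.py;python3 - <<'E'
from h import *
t=get_image("top")
crop(t["pixels"],185,145,70,60,11,"pics/t17.png")
E
```

```text
25.15 u 534.48 v 246.47 z 243.86 err v 0.58 rot [-1.7982e+02 -8.0000e-02 -1.0350e+01] Fu -3.7 Fv 4.0 Fz -0.4 tip u 609.5
```

View pics/t17.png

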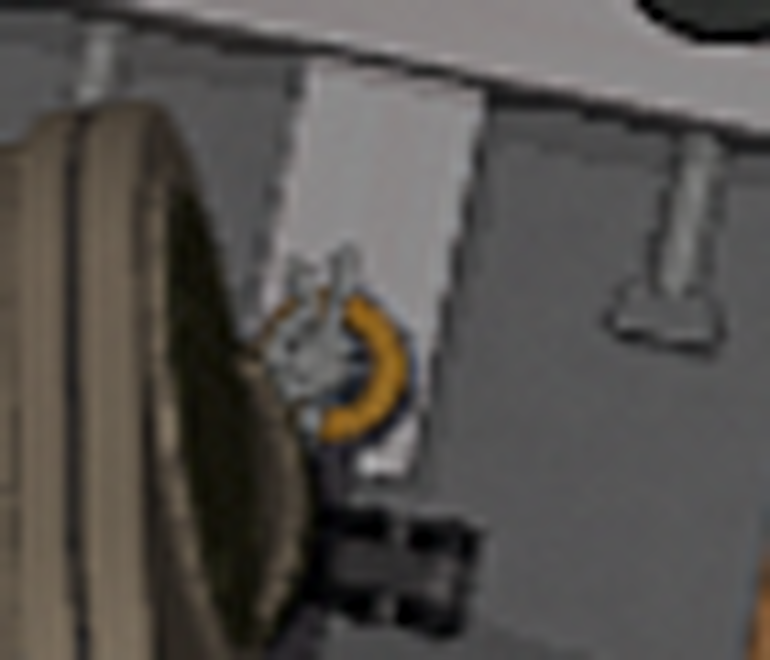

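Call:
carry_out:
  motion:
    - [[1.3, 0.1, -0.2], [0, 0, 0], 10]

```text
time_s: 25.3
eef_pos: [571.2, 146.4, 243.4]
tcp_rot: [-3.139, -0.0, -0.18]
ft_force: [-2.8, 2.8, 0.5]
finger_gap: 0.239
```

Call:
carry_out:
  motion:
    - [[1.5, 0.1, -0.1], [0, 0, 0], 10]

```text
time_s: 25.4
eef_pos: [572.4, 146.8, 243.1]
tcp_rot: [-3.138, 0.001, -0.18]
ft_force: [-3.8, 3.5, 0.0]
finger_gap: 0.239
```

```bash
python3 uv.py
```

```text
25.4 u 536.48 v 247.74 z 243.09 err v -0.69 rot [-1.7982e+02  5.0000e-02 -1.0290e+01] Fu -4.4 Fv 2.7 Fz 0.0 tip u 611.5
```

```bash
python3 - <<'E'
from h import *
t=get_image("top")
hsv=cv2.cvtColor(t["pixels"],cv2.COLOR_BGR2HSV).astype(int)
m=(hsv[...,1]>120);m[:160]=0;m[195:]=0;m[:,:205]=0;m[:,230:]=0
ys,xs=np.nonzero(m)
for r in m[165:192,205:228]: print(''.join('#' if v else '.' for v in r))
W=onz(t,np.c_[xs,ys],66)[:,:2]
u=W@[.9836,-.1805];v=W@[.1805,.9836]
print("u range",u.min(),u.max(),"v max/min",v.min(),v.max())
E
python3 uv.py
```

```text
.......................
.......................
.......................
.......................
.......................
.......................
.......................
...........##..........
...........####........
#......#...####........
#............###.......
#............####......
#.............###......
#.............###......
##............###......
.............####......
............####.......
##.......#######.......
##.......######........
#........####..........
.#.....................
#.#....................
###....................
.#.....................
.#.....................
#......................
.#......##.............
u range 533.8397520190575 595.9642772089072 v max/min 210.4252445927478 264.2165117163238
25.45 u 536.6 v 247.86 z 243.01 err v -0.81 rot [-1.7982e+02  5.0000e-02 -1.0280e+01] Fu -4.2 Fv 3.5 Fz -0.5 tip u 611.6
```

```bash
cat > ring.py <<'E'
from h import *
from scipy.optimize import least_squares
t=get_image("top")
hsv=cv2.cvtColor(t["pixels"],cv2.COLOR_BGR2HSV).astype(int)
m=(hsv[...,1]>120);m[:170]=0;m[186:]=0;m[:,:210]=0;m[:,224:]=0
ys,xs=np.nonzero(m); W=onz(t,np.c_[xs,ys],66)[:,:2]; U=np.c_[W@[.9836,-.1805],W@[.1805,.9836]]
r=least_squares(lambda c:np.hypot(*(U-c).T)-14.25,U.mean(0)-[0,-8],loss='soft_l1')
print("washer uv",r.x,"rms",np.sqrt(np.mean(r.fun**2)))
E
python3 ring.py
```

```text
washer uv [579.56872973 237.01253533] rms 2.2489508780517657
```

```bash
python3 uv.py;python3 - <<'E'
from h import *
t=get_image("top");s=get_image("scene")
crop(t["pixels"],195,155,45,40,16,"pics/t18.png")
crop(s["pixels"],275,165,70,60,11,"pics/s18.png")
E
```

```text
25.5 u 536.58 v 247.83 z 243.02 err v -0.78 rot [-1.7982e+02  4.0000e-02 -1.0290e+01] Fu -3.3 Fv 3.3 Fz 0.2 tip u 611.6
```

View pics/t18.png

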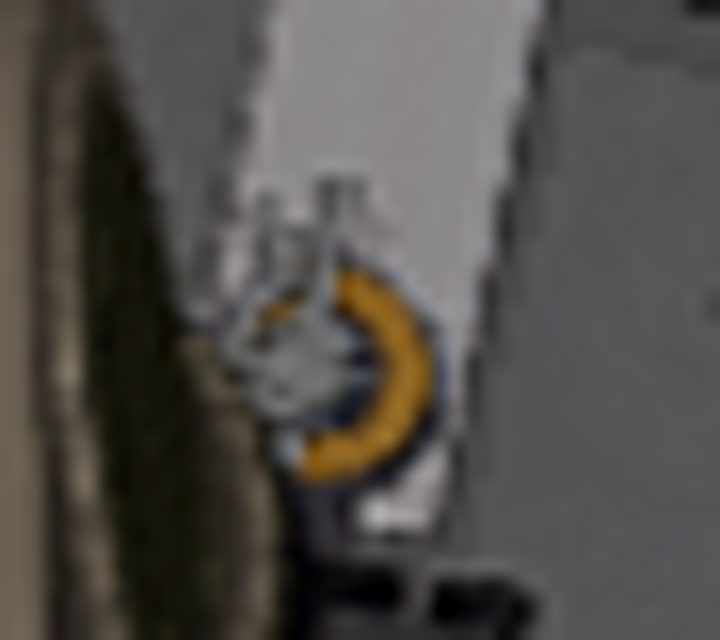

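View pics/s18.png

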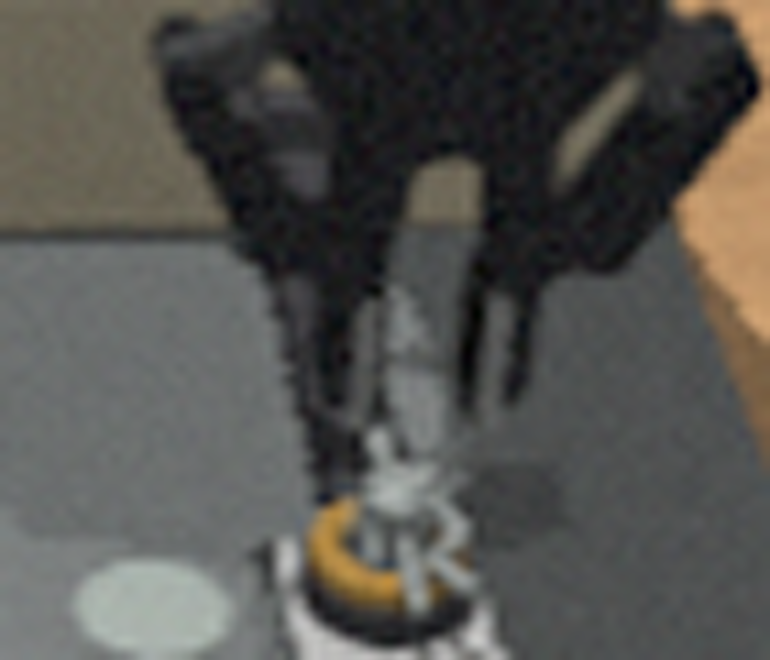

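```bash
python3 - <<'E'
from h import *
t=get_image("top");s=get_image("scene")
def uv(q): return q[:,:2]@np.array([[.9836,.1805],[-.1805,.9836]])
print("scene tip",uv(onz(s,[(312.2,219.8)],71.5)))
print("top tip",uv(onz(t,[(195+345/16-.5,155+185/16-.5)],71.5)))
def P(u,v,z): return [u*.9836+v*.1805,-u*.1805+v*.9836,z]
for n,pp in(("pin top",P(579.6,237.05,83)),("tip home",P(608.6,237.05,71.5)),("curl tip home",P(579.6+21,237.05+13,71.5))):
    print(n,"scene crop",((proj(s,pp)-[275,165]+.5)*11).round(),"top crop",((proj(t,pp)-[195,155]+.5)*16).round())
E
python3 uv.py
```

```text
scene tip [[609.96038591 237.63823936]]
top tip [[610.27704172 239.14118872]]
pin top scene crop [[395. 480.]] top crop [[310. 366.]]
tip home scene crop [[411. 604.]] top crop [[355. 197.]]
curl tip home scene crop [[465. 580.]] top crop [[267. 230.]]
25.7 u 536.54 v 247.8 z 243.07 err v -0.75 rot [-1.7982e+02  4.0000e-02 -1.0290e+01] Fu -3.5 Fv 3.7 Fz -1.6 tip u 611.5
```

Call:
carry_out:
  motion:
    - [[1.5, -0.6, 0.3], [0, 0, 0], 10]

```text
time_s: 25.8
eef_pos: [573.2, 146.8, 242.9]
tcp_rot: [-3.139, 0.003, -0.179]
ft_force: [-8.7, 4.4, 1.2]
finger_gap: 0.242
```

Call:
carry_out:
  motion:
    - [[1.5, -0.5, 0.2], [0, 0, 0], 10]

```text
time_s: 25.9
eef_pos: [573.8, 146.8, 242.5]
tcp_rot: [-3.139, 0.007, -0.178]
ft_force: [-9.0, 4.7, 2.0]
finger_gap: 0.243
```

```bash
python3 uv.py; python3 ring.py
```

```text
25.9 u 537.84 v 247.96 z 242.54 err v -0.91 rot [-179.85    0.39  -10.22] Fu -9.7 Fv 3.0 Fz 2.0 tip u 612.8
washer uv [579.56872973 237.01253533] rms 2.2489508780517657
```

Call:
carry_out:
  motion:
    - [[1.5, -0.5, 0.6], [0, -0.4, -0.1], 10]

```text
time_s: 26.05
eef_pos: [573.9, 146.9, 242.3]
tcp_rot: [-3.139, 0.005, -0.179]
ft_force: [-14.0, 3.7, 2.8]
finger_gap: 0.246
```

Call:
carry_out:
  motion:
    - [[1.5, -0.5, 0.5], [0, -0.3, -0.1], 10]

```text
time_s: 26.15
eef_pos: [573.9, 147.0, 242.0]
tcp_rot: [-3.138, 0.005, -0.18]
ft_force: [-11.8, 4.1, 4.5]
finger_gap: 0.245
```

```bash
python3 uv.py
```

```text
26.15 u 537.99 v 248.16 z 241.97 err v -1.11 rot [-179.82    0.3   -10.34] Fu -12.3 Fv 1.9 Fz 4.5 tip u 613.0
```

The push climbed steeply, 4 to 14 N in about 1.5 mm, with the tip about 30 mm past the pin. I take that as home, so I'll relax the load, open and withdraw upward.

Call:
carry_out:
  motion:
    - [[-0.3, 0, 0.8], [0, -0.3, 0], 10]
    - [[0, 0, 0.3], [0, 0, 0], 10]
  force: 60

```text
time_s: 26.35
eef_pos: [573.1, 147.1, 242.6]
tcp_rot: [-3.138, 0.002, -0.18]
ft_force: [-0.5, 2.3, 0.5]
finger_gap: 0.246
```

```bash
python3 uv.py
```

```text
26.35 u 537.14 v 248.08 z 242.61 err v -1.03 rot [-1.7981e+02  1.1000e-01 -1.0320e+01] Fu -0.9 Fv 2.2 Fz 0.5 tip u 612.1
```

Call:
carry_out:
  motion:
    - [[0, 0, 0], [0, 0, 0], 30]
    - [[0, 0, 0], [0, 0, 0], 38]
    - [[0, 0, 0], [0, 0, 0], 45]
    - [[0, 0, 0], [0, 0, 0], 48]
    - [[0, 0, 0], [0, 0, 0], 48]

```text
time_s: 26.85
eef_pos: [574.6, 144.8, 243.3]
tcp_rot: [-3.14, -0.002, -0.183]
ft_force: [-0.8, -0.0, 0.4]
finger_gap: 0.48
```

```bash
python3 uv.py; python3 - <<'E'
from h import *
s=get_image("scene");crop(s["pixels"],275,165,70,60,11,"pics/s19.png")
E
```

```text
26.85 u 539.08 v 246.1 z 243.3 err v 0.95 rot [-1.799e+02 -1.300e-01 -1.048e+01] Fu -0.8 Fv -0.2 Fz 0.4 tip u 614.1
```

View pics/s19.png

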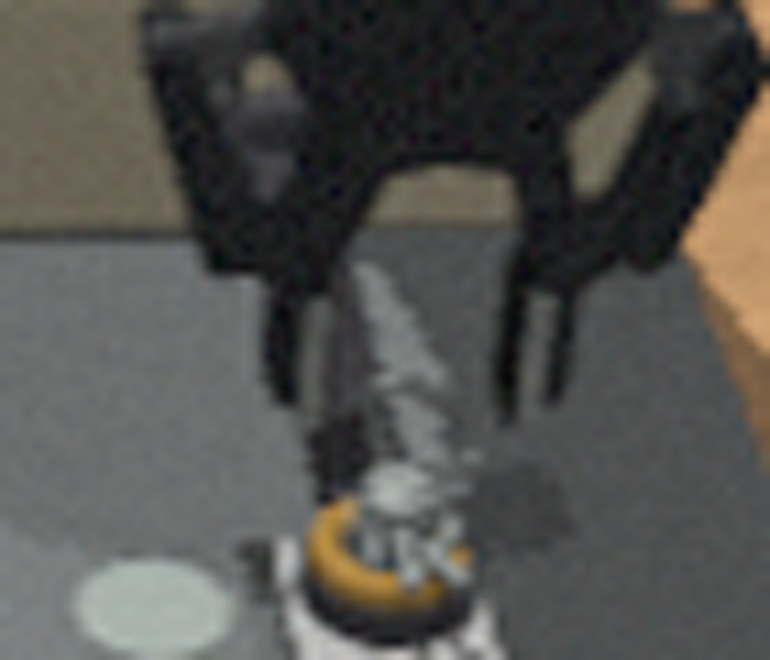

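Call:
carry_out:
  motion:
    - [[0, 0, 8], [0, 0, 0], 52]
    - [[0, 0, 20], [0, 0, 0], 52]
    - [[0, 0, 40], [0, 0, 0], 52]
    - [[0, 0, 40], [0, 0, 0], 52]
    - [[0, -20, 30], [0, 0, 0], 52]
    - [[-5, -45, 10], [0, 0, 0], 52]
    - [[-5, -45, 0], [0, 0, 0], 52]
    - [[-5, -45, 0], [0, 0, 0], 52]
    - [[-5, -45, 0], [0, 0, 0], 52]
    - [[-5, -30, 0], [0, 0, 0], 52]

```text
time_s: 27.9
eef_pos: [546.3, -88.6, 403.3]
tcp_rot: [-3.138, -0.008, -0.173]
ft_force: [-0.5, -0.0, 0.1]
finger_gap: 0.518
```

```bash
python3 uv.py; python3 - <<'E'
from h import *
import pickle
t=get_image("top");s=get_image("scene");pickle.dump((t,s),open("im5.pkl","wb"))
crop(s["pixels"],285,180,50,45,15,"pics/s20.png");crop(t["pixels"],190,155,50,45,15,"pics/t20.png")
cv2.imwrite("pics/tf20.png",t["pixels"])
E
```

```text
27.9 u 553.34 v 11.42 z 403.31 err v 235.63 rot [-179.78   -0.44   -9.94] Fu -0.5 Fv -0.1 Fz 0.1 tip u 628.3
```

View pics/s20.png

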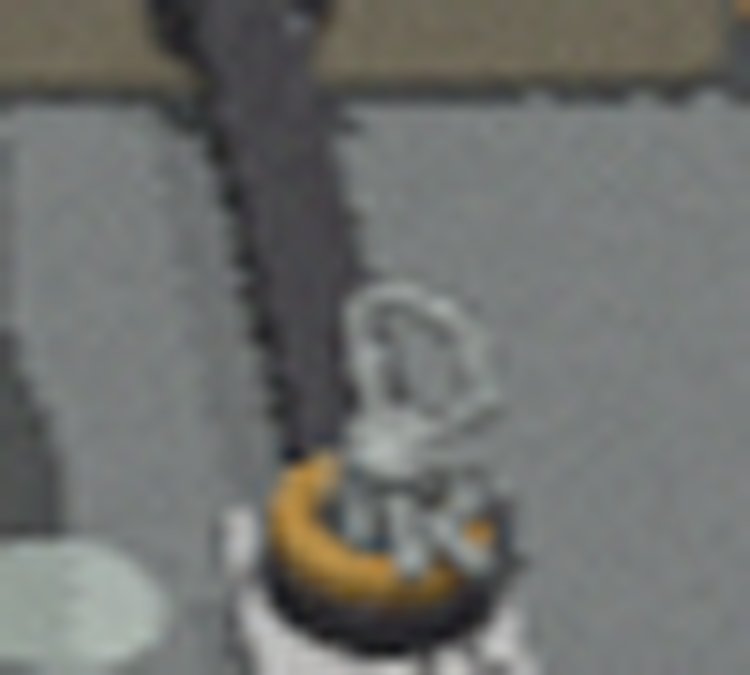

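View pics/t20.png

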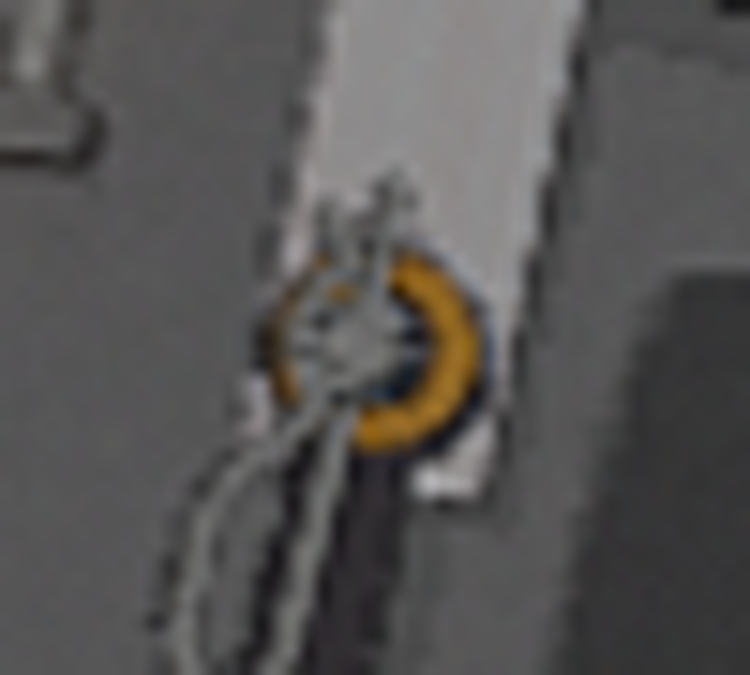

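```bash
python3 - <<'E'
from h import *
import pickle
t,s=pickle.load(open("im5.pkl","rb"))
crop(t["pixels"],190,160,40,52,14,"pics/t21.png")
M=np.array([[.9836,.1805,0],[-.1805,.9836,0],[0,0,1]])
p,e=tri(t,(215.8,167.2),s,(311.8,217.8)); print("tip",p@M,e)
for z in(71.5,74): print(z,"scene tip",onz(s,[(311.8,217.8)],z)@M,"top tip",onz(t,[(215.8,167.2)],z)@M)
E
```

```text
tip [606.83224696 237.75271284  75.11058719] 1.8042855285904367
71.5 scene tip [[602.41799223 237.89841275  71.5       ]] top tip [[607.23355395 239.21105645  71.5       ]]
74 scene tip [[605.5307976  237.15495909  74.        ]] top tip [[607.03064614 238.82952543  74.        ]]
```

View pics/t21.png

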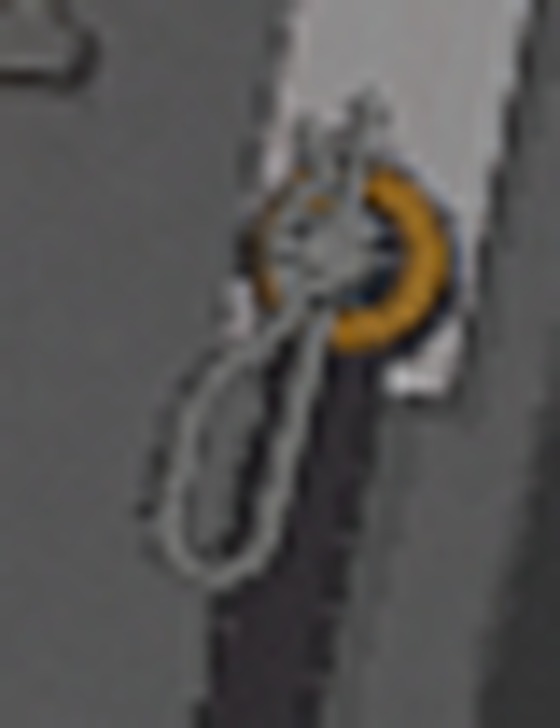

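```bash
python3 ring.py; python3 - <<'E'
from h import *
import pickle
t,s=pickle.load(open("im5.pkl","rb"))
M=np.array([[.9836,.1805,0],[-.1805,.9836,0],[0,0,1]])
p,e=tri(t,(204.5,201.4),s,(310.8,198.7)); print("bow end",p@M,e)
for z in(62,66,70): print(z,"scene",onz(s,[(310.8,198.7)],z)@M,"top",onz(t,[(204.5,201.4)],z)@M)
g=cv2.cvtColor(t["pixels"],cv2.COLOR_BGR2GRAY); print(g[162:190,206:222]); print(g[194:206,199:211])
gs=cv2.cvtColor(s["pixels"],cv2.COLOR_BGR2GRAY); print(gs[206:221,305:320])
# pin top in top img
E
```

```text
washer uv [579.42363261 237.0138323 ] rms 2.2605403976931253
bow end [514.05123029 250.70607807  63.89205884] 0.9885119601806684
62 scene [[511.47617679 250.79387846  62.        ]] top [[514.07880011 251.51333899  62.        ]]
66 scene [[517.03768381 249.53039455  66.        ]] top [[514.13175172 250.85925986  66.        ]]
70 scene [[522.59919083 248.26691065  70.        ]] top [[514.18470333 250.20518073  70.        ]]
[[ 84  86  85  69  89 146 141 140 140 139 142 140 140 138 138 138]
 [ 86  87  84  73  97 144 139 139 140 139 140 140 141 140 139 137]
 [ 85  85  83  87 117 143 141 141 139 140 142 141 139 139 139 137]
 [ 86  85  83  94 127 141 140 141 141 143 143 141 140 138 139 139]
 [ 85  86  70  91 145 141 141 141 144 132 119 145 140 138 138 142]
 [ 85  86  68  89 147 143 141 144 125  84 112 124 142 140 136 141]
 [ 84  85  74  98 137 110 122 148 129  82 101 101 143 139 139 141]
 [ 85  84  90 120 124  84 114 105  85  85 118 126 144 141 138 139]
 [ 86  71  77 130 128  85 102  93  83  95 114 115 132 142 140 140]
 [ 85  65  85 150 130  72  88 100  57  92  75  91 113 145 141 141]
 [ 8
[... 2061 characters left out ...]
6 123]
 [ 78 123 115 128 163 174 163 142 134 133 131 128 126 123 127]
 [136 143 119  92 111 136 144 130 102  95 108  97 110 127 126]
 [130 129 109 103  90  79  88  81  91  83 119 121 110 131 125]
 [120  92  84 115 104 103 139 109  70  92 136 131  94  90 110]
 [119  75  72 129 120  90 140 123 121 136 121 103  75  72 109]
 [141 119  87 123 115  80 132 124 117 151 133 120 106  71 109]
 [140 147 130 107  90  74 122 150 117 107 143 147 113  68 110]
 [115 138 146 140 137 126 138 154 114  74 100 135 113  74  80]
 [ 79  95 113 122 125 129 113  98 106  90  67  76  73  73 105]
 [ 57  69  82  84  90  94  80  78  81  70  54  47  56  92 124]
 [ 44  40  53  60  70  64  58  59  57  54  43  37  56 128 138]]
```

View pics/tf20.png

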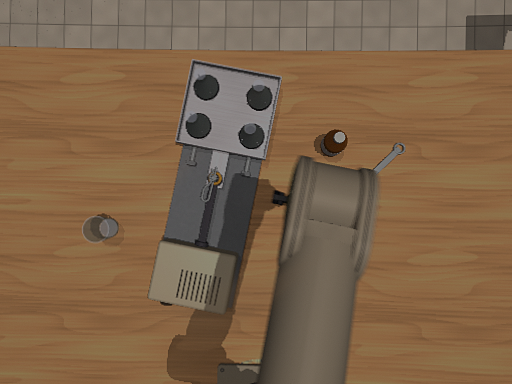

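Bottle (335,142), beaker (100,228) and the spanner end (398,148) are where they started. The clip lies along the rod at (208,188) with the tool well clear. I'll let it rest briefly and check once more.

Call:
carry_out:
  motion:
    - [[0, -20, 0], [0, 0, 0], 52]
    - [[0, 0, 0], [0, 0, 0], 52]
    - [[0, 0, 0], [0, 0, 0], 52]
    - [[0, 0, 0], [0, 0, 0], 52]
    - [[0, 0, 0], [0, 0, 0], 52]

```text
time_s: 28.55
eef_pos: [547.7, -102.8, 404.1]
tcp_rot: [-3.135, -0.008, -0.169]
ft_force: [-0.4, 0.2, -0.3]
finger_gap: 0.517
```

```bash
python3 - <<'E'
from h import *
import pickle
t0,s0=pickle.load(open("im5.pkl","rb"))
t=get_image("top");s=get_image("scene")
a=cv2.absdiff(t["pixels"][160:205,195:230],t0["pixels"][160:205,195:230]);b=cv2.absdiff(s["pixels"][190:225,300:325],s0["pixels"][190:225,300:325])
print(a.max(),a.mean(),b.max(),b.mean())
st=get_state();print(st["time_s"],np.abs(st["joint_vel"]).max(),st["ft_force"])
print(hand_in())
E
```

```text
39 2.1695238095238096 14 2.2815238095238097
28.65 0.0054187165655479284 [0.29079049 0.88421261 1.01993126]
the job is handed in; nothing more can be done
None
```

The washer is on the rod's eye and the R-clip is pushed home on the pin; I handed the job in at 28.7 s.

**Washer:** I threaded it over the pin, felt the pin's sideways limits with it (about 3.1 mm of play, as the bore predicts), and set it down. It touched at the expected height.

**Clip:** The straight leg entered the cross hole with no measurable force. The push then carried the tray about 32 mm to its stop. It opened at about 9 N, eased to nearly zero after the snap, and stiffened steeply at home. The last reading peaked at about 14.4 N, just under the 15 N limit.

**Last checks:**
- **Clip and washer:** Both pictures show the washer flat on the eye and the clip round the pin along the rod. They were the same after a short rest.
- **Other things:** In the last full top view the bottle, the beaker and the far end of the spanner were where they started. The arm hid the rest of the spanner. The arm was clear of everything.

**Checks that were less certain:**
- **Tilt:** After release the bow end sank to about 64 mm and the tip rose to about 75 mm, a tilt of about 6.5°. That matches the leg's play in the hole.
- **Seating:** The pictures put the clip's seat point within about 1.5 mm of the pin. The two ends of the clip disagree by about 3 mm, so that figure is approximate.

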